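Kit the track connectors from the tilt-out bins

ROBOT

A 6-joint arm with a two-finger parallel gripper is mounted at the origin on the work surface. World frame = base frame: x ahead of the robot, y to its left, z up, the work surface at z = 0. Lengths are in m, angles in rad, forces in N, time in s.
With the tool pointing down it reaches from about 0.35 to 0.875 m from the base axis. Payload 4.2 kg.
Tool frame: the origin (TCP) lies midway between the tips of the shut fingers; the grasp point (between the pads) lies 19 mm behind it; z points along the fingers, y is the line along which they close (so a half turn about z gives the same grasp; the last joint's range is limited). The gripper opens to 85 mm and grips with 20 to 120 N. Pads are 22 mm wide; open, the fingers measure 114 mm over their backs; the gripper's body (76 mm by 85 mm) begins 54 mm behind the grasp point. The pads swing forward as they close: fully open they stand 13 mm farther back than shut.
Start: joints at [-1.063, 0.385, 0.008, 0, -1.194, -0.259], TCP at [0.154, -0.606, 0.209] pointing down, gripper open.
Joint ranges: [-3.14, 3.14], [-1.21, 2.06], [-1.07, 1.41], [-3.16, 2.05], [-2.99, -0.16], [-3.1, 3.1]. Speed limits (rad/s): [2.79, 2.79, 3.14, 3.14, 3.14, 3.14].

INTERFACE

Orientations are given as a unit quaternion [x, y, z, w].
In Python, from bench import manip, vision, job gives the robot as it stands.
- The arm moves only by the shell command python3 -m handwheel 'ROWS'. ROWS is JSON, a list of rows, each a list of 7 numbers: the shift along the tool's x, y, z in m, then the turn, a rotation vector about the tool's x, y, z in degrees, then the gripper's target within -1 to 1 (shut at 1, half-way at 0, fully open at -1). A call has 1 to 20 rows; each row shifts and turns the commanded pose from where the row before left it, along the tool's axes as they then stand; what a row does not reach is not made up. A row lasts 1/8 s, in which the tool goes at most 62.5 mm and 10.7 degrees, less where a joint would pass 70% of its speed; a pose out of reach is approached as far as the arm can. A call is refused whole if a number of a shift passes 0.0625 or a number of a turn 10.7, either way. A call with a gripper value outside its range is refused whole. The fingers move at their own pace and stop on an object; the grip force is fixed at half the most. Time passes only in rows, so rows that do not move let the fingers close. It gives the time, the measured TCP pose, the force, the opening and the grip force at its end, in the units of the state.
- manip.sense(): the state, without advancing time (a new reading comes with each control period).
- vision.snapshot(name): name is "scene" or "top" or "wrist"; returns a dict with "color" (400x640x3 uint8, red, green, blue), "fov_y" (degrees; the focal length in pixels is half the picture's height over the tangent of half this angle, whatever the lens; pixels are square), "cx", "cy" (the principal point, pixels), "pose" (4x4, takes a point from camera to world coordinates). Camera axes: x right, y up, looking along -z (the intrinsics and any distortion apply to the point x, -y, -z); pixel columns grow to the right and rows downward; lengths in m; the calibration is good to about 2 mm. A picture is of the moment at which its call begins. There is no depth.
- job.close_job(): hands the job in; it is judged then, once.
The state is a dict: "time_s": time; "joint_pos": joint angles; "joint_vel": joint speeds; "effort": joint torques, N m; "tcp_pos": TCP position; "tcp_rot": TCP orientation; "force": force on the tool from outside, world axes, zero at the start; "ft_torque": the same for the moment, N m; "opening": opening from 0.0 (shut) to 1.0 (fully open); "grasp_force": force on a finger pad.
Only numpy, scipy, OpenCV 4.12 (cv2) and the standard library are available. Lean on these libraries where they do the work, as an engineer would, in place of code of your own. Each camera call takes 0.05 s, during which the arm holds its last target. There are 200 camera calls.

TASK

Make up the kit of track connectors: tilt both bins out to reach the connectors inside, and lay every connector there is, including one that may have been left lying on the bench, flat and fully home in the tray, each in a compartment of its own length with its tongue in the narrow end. Leave both bins pushed fully shut, and do not disturb the other things on the bench.

Things in the scene. Friction and masses are not known exactly. Their poses are not given: they have to be found in the camera images.
- long_1_c (a point): Long track connector: white block 56 x 26 x 22 mm high; from the middle of one end a steel tongue (12 mm wide, 10 high, flush underneath) sticks out 20 mm. Point: centre of the block, 11 mm up; x along its length to the tongue, y across, z up. 60 g. Starts in any of the four bin pockets; may be absent.
- long_2_c (a point): Long track connector: white block 56 x 26 x 22 mm high; from the middle of one end a steel tongue (12 mm wide, 10 high, flush underneath) sticks out 20 mm. Point: centre of the block, 11 mm up; x along its length to the tongue, y across, z up. 60 g. Starts in any of the four bin pockets; may be absent.
- long_3_c (a point): Long track connector: white block 56 x 26 x 22 mm high; from the middle of one end a steel tongue (12 mm wide, 10 high, flush underneath) sticks out 20 mm. Point: centre of the block, 11 mm up; x along its length to the tongue, y across, z up. 60 g. Starts on the bench beyond the tray; may be absent.
- short_1_c (a point): Short track connector: white block 40 x 26 x 22 mm high; from the middle of one end a steel tongue (12 mm wide, 10 high, flush underneath) sticks out 16 mm. Point: centre of the block, 11 mm up; x along its length to the tongue, y across, z up. 45 g. Starts in any of the four bin pockets; may be absent.
- short_2_c (a point): Short track connector: white block 40 x 26 x 22 mm high; from the middle of one end a steel tongue (12 mm wide, 10 high, flush underneath) sticks out 16 mm. Point: centre of the block, 11 mm up; x along its length to the tongue, y across, z up. 45 g. Starts in any of the four bin pockets; may be absent.
- cabinet: White steel cabinet with two tilt-out bins side by side, 352 mm wide, 150 deep, 250 high, fixed. Origin on the bench below the middle of the bins' shut front faces; x points into it, z up. Its roof (underside 212 mm above the hinges, front edge 50 mm behind the shut faces) covers the shut bins; tilt a bin right out to its stop to reach in square to its floor.
- bin_left (a joint): Left (+y) grey bin: 0 shut, grows as its top tilts out to the robot, stop at 0.6 rad. Stays where left (hinge friction 0.35 N m, about 4 to 8 N at the handle). 160 mm wide, side walls 45 high; floor 4 mm thick with an insert 7 mm high leaving two pockets 30 mm wide, centred 29 mm either side of its middle; a connector in one lies front to back, tongue either way.
- bin_left_handle (a point): Middle of the left bin's handle: bar 10 mm thick, 90 mm long along y, its line 45 mm in front of the panel's outer face and 90 mm above the hinge when shut (the 6 mm thick panel is 100 mm high); joined to the panel at its two ends. Frame turns with the bin: x through the panel to the back, z up the panel.
- bin_left_hinge (a point): Middle of the left bin's hinge line, bottom of its panel's outer face, 30 mm above the bench; fixed. x points level into the cabinet, y along the hinge, z up. Pockets run from 32 to 114 mm behind the panel's outer face, their floor 4 mm above the hinge; connectors slide to the pocket's front end as the bin tilts.
- bin_right (a joint): Right (-y) grey bin: 0 shut, grows as its top tilts out to the robot, stop at 0.6 rad. Stays where left (hinge friction 0.35 N m, about 4 to 8 N at the handle). 160 mm wide, side walls 45 high; floor 4 mm thick with an insert 7 mm high leaving two pockets 30 mm wide, centred 29 mm either side of its middle; a connector in one lies front to back, tongue either way.
- bin_right_handle (a point): Middle of the right bin's handle: bar 10 mm thick, 90 mm long along y, its line 45 mm in front of the panel's outer face and 90 mm above the hinge when shut (the 6 mm thick panel is 100 mm high); joined to the panel at its two ends. Frame turns with the bin: x through the panel to the back, z up the panel.
- bin_right_hinge (a point): Middle of the right bin's hinge line, bottom of its panel's outer face, 30 mm above the bench; fixed. x points level into the cabinet, y along the hinge, z up. Pockets run from 32 to 114 mm behind the panel's outer face, their floor 4 mm above the hinge; connectors slide to the pocket's front end as the bin tilts.
- tray: Grey kitting tray with black compartment floors, fixed to the bench, 168 mm (x) by 160 mm (y), 11 mm high; origin in the middle of its underside, z up. Three long compartments in a row nearer the robot, two short ones in the row beyond; columns 58 mm apart. The sixth place is filled in.
- slot_long_1: Tray compartment for one long connector: 7 mm deep, 82 mm long, 32 mm wide for 62 mm, then narrowed to 20 mm for the tongue. Origin: middle of its floor (of the whole length), 4 mm above the bench; x along it to the narrow end, z up. A connector lies home with its block's centre at x = -10, y = 0, z = 11 mm here; about 3 mm play.
- slot_long_2: Tray compartment for one long connector: 7 mm deep, 82 mm long, 32 mm wide for 62 mm, then narrowed to 20 mm for the tongue. Origin: middle of its floor (of the whole length), 4 mm above the bench; x along it to the narrow end, z up. A connector lies home with its block's centre at x = -10, y = 0, z = 11 mm here; about 3 mm play.
- slot_long_3: Tray compartment for one long connector: 7 mm deep, 82 mm long, 32 mm wide for 62 mm, then narrowed to 20 mm for the tongue. Origin: middle of its floor (of the whole length), 4 mm above the bench; x along it to the narrow end, z up. A connector lies home with its block's centre at x = -10, y = 0, z = 11 mm here; about 3 mm play.
- slot_short_1: Tray compartment for one short connector: 7 mm deep, 62 mm long, 32 mm wide for 46 mm, then narrowed to 20 mm for the tongue. Origin: middle of its floor (of the whole length), 4 mm above the bench; x along it to the narrow end, z up. A connector lies home with its block's centre at x = -8, y = 0, z = 11 mm here; about 3 mm play.
- slot_short_2: Tray compartment for one short connector: 7 mm deep, 62 mm long, 32 mm wide for 46 mm, then narrowed to 20 mm for the tongue. Origin: middle of its floor (of the whole length), 4 mm above the bench; x along it to the narrow end, z up. A connector lies home with its block's centre at x = -8, y = 0, z = 11 mm here; about 3 mm play.
- spotlight: Bystander, leave it alone: black cylindrical track spotlight lying on the bench, about 75 x 90 x 50 mm.
- screwdriver: Bystander, leave it alone: screwdriver lying on the bench left of the bin cabinet.
- driver_box: Bystander, leave it alone: small flat white carton 60 x 90 x 35 mm standing on the bin cabinet's roof.
- tape: Bystander, leave it alone: round orange tape measure, 64 mm across, 22 mm high, lying on the bench near the robot.
- pen_cup: Bystander, leave it alone: clear cup, 70 mm across, 90 mm high, right of the tray.
- lamp_box: Bystander, leave it alone: upright cardboard lamp carton 75 x 75 x 100 mm, far right.
Things that resemble listed ones, but are neither listed nor needed, are in the scene too. Leave any red or turquoise look-alike of the part that bears long_1_c alone.

How it is judged:
On the way:
1. a bin is tilted out towards the robot by more than 0.4 rad (value of joint any of bin_left, bin_right above 0.4 rad), for 0.2 s.
At the end, for the whole second after the job is handed in: Every connector present lies at rest in a compartment of its own length, seated on the floor (block centre within 6 mm of its home along and across, height within 4 mm), level within 0.08 rad, aligned within 0.15 rad, tongue in the narrow end; both bins shut to within 0.06 rad (((x of long_1_c in the frame of slot_long_1 between -0.016 and -0.004 m and y of long_1_c in the frame of slot_long_1 between -0.006 and 0.006 m and z of long_1_c in the frame of slot_long_1 between 0.007 and 0.0145 m and angle between the x axis of long_1_c and the x axis of slot_long_1, either way round below 0.15 rad) or (x of long_1_c in the frame of slot_long_2 between -0.016 and -0.004 m and y of long_1_c in the frame of slot_long_2 between -0.006 and 0.006 m and z of long_1_c in the frame of slot_long_2 between 0.007 and 0.0145 m and angle between the x axis of long_1_c and the x axis of slot_long_2, either way round below 0.15 rad) or (x of long_1_c in the frame of slot_long_3 between -0.016 and -0.004 m and y of long_1_c in the frame of slot_long_3 between -0.006 and 0.006 m and z of long_1_c in the frame of slot_long_3 between 0.007 and 0.0145 m and angle between the x axis of long_1_c and the x axis of slot_long_3, either way round below 0.15 rad)) and angle between each of long_1_c, long_2_c, long_3_c, short_1_c, short_2_c's own z axis and vertical below 0.08 rad and linear speed of each of long_1, long_2, long_3, short_1, short_2 below 0.02 m/s and ((x of long_2_c in the frame of slot_long_1 between -0.016 and -0.004 m and y of long_2_c in the frame of slot_long_1 between -0.006 and 0.006 m and z of long_2_c in the frame of slot_long_1 between 0.007 and 0.0145 m and angle between the x axis of long_2_c and the x axis of slot_long_1, either way round below 0.15 rad) or (x of long_2_c in the frame of slot_long_2 between -0.016 and -0.004 m and y of long_2_c in the frame of slot_long_2 between -0.006 and 0.006 m and z of long_2_c in the frame of slot_long_2 between 0.007 and 0.0145 m and angle between the x axis of long_2_c and the x axis of slot_long_2, either way round below 0.15 rad) or (x of long_2_c in the frame of slot_long_3 between -0.016 and -0.004 m and y of long_2_c in the frame of slot_long_3 between -0.006 and 0.006 m and z of long_2_c in the frame of slot_long_3 between 0.007 and 0.0145 m and angle between the x axis of long_2_c and the x axis of slot_long_3, either way round below 0.15 rad)) and ((x of long_3_c in the frame of slot_long_1 between -0.016 and -0.004 m and y of long_3_c in the frame of slot_long_1 between -0.006 and 0.006 m and z of long_3_c in the frame of slot_long_1 between 0.007 and 0.0145 m and angle between the x axis of long_3_c and the x axis of slot_long_1, either way round below 0.15 rad) or (x of long_3_c in the frame of slot_long_2 between -0.016 and -0.004 m and y of long_3_c in the frame of slot_long_2 between -0.006 and 0.006 m and z of long_3_c in the frame of slot_long_2 between 0.007 and 0.0145 m and angle between the x axis of long_3_c and the x axis of slot_long_2, either way round below 0.15 rad) or (x of long_3_c in the frame of slot_long_3 between -0.016 and -0.004 m and y of long_3_c in the frame of slot_long_3 between -0.006 and 0.006 m and z of long_3_c in the frame of slot_long_3 between 0.007 and 0.0145 m and angle between the x axis of long_3_c and the x axis of slot_long_3, either way round below 0.15 rad)) and ((x of short_1_c in the frame of slot_short_1 between -0.014 and -0.002 m and y of short_1_c in the frame of slot_short_1 between -0.006 and 0.006 m and z of short_1_c in the frame of slot_short_1 between 0.007 and 0.0145 m and angle between the x axis of short_1_c and the x axis of slot_short_1, either way round below 0.15 rad) or (x of short_1_c in the frame of slot_short_2 between -0.014 and -0.002 m and y of short_1_c in the frame of slot_short_2 between -0.006 and 0.006 m and z of short_1_c in the frame of slot_short_2 between 0.007 and 0.0145 m and angle between the x axis of short_1_c and the x axis of slot_short_2, either way round below 0.15 rad)) and ((x of short_2_c in the frame of slot_short_1 between -0.014 and -0.002 m and y of short_2_c in the frame of slot_short_1 between -0.006 and 0.006 m and z of short_2_c in the frame of slot_short_1 between 0.007 and 0.0145 m and angle between the x axis of short_2_c and the x axis of slot_short_1, either way round below 0.15 rad) or (x of short_2_c in the frame of slot_short_2 between -0.014 and -0.002 m and y of short_2_c in the frame of slot_short_2 between -0.006 and 0.006 m and z of short_2_c in the frame of slot_short_2 between 0.007 and 0.0145 m and angle between the x axis of short_2_c and the x axis of slot_short_2, either way round below 0.15 rad)) and value of joint each of bin_left, bin_right below 0.06 rad); the robot touches nothing.
It fails at once if a bystander (spotlight, screwdriver, small carton, tape measure, cup or lamp carton) is pushed more than 30 mm (distance of any of spotlight, screwdriver, driver_box, tape, pen_cup, lamp_box from where it was at the start of the episode above 0.03 m).
Of long_1, long_2, long_3, short_1, short_2 only 4 to 5 are there at a start; the rules pass over those that are not, and their reading is None.
At some moment in a run one of long_3 may be knocked a few centimetres aside while the robot is not near it.
Once in a run the grip may slacken for a moment while it holds something.
It also fails if it takes over 210 s, if anything falls off the work surface, if the arm or the gripper's body presses on something with over 40 N, if the wrist force passes 120 N, or if a joint passes its speed limit or range.

## Working session

There is one attempt and no reset: what is moved stays moved. The work goes in short steps, Python scripts to look and compute and a shell command to move; the robot and the scene stay as the last step left them, time stands still between calls to the robot, and variables do not carry over. Pictures are saved under pics/ and viewed, at most 14 in all, crops included, and the job is handed in when it is done.

```bash
ls; mkdir -p pics
python3 - <<'E'
from bench import manip, vision
import cv2
s=manip.sense(); print(s)
for n in ("scene","top"):
    d=vision.snapshot(n); cv2.imwrite(f"pics/{n}0.png",d["color"][:,:,::-1]); print(n,d["fov_y"],d["cx"],d["cy"],d["pose"].round(3).tolist() if hasattr(d["pose"],'round') else d["pose"],[k for k in d])
E
```

```text
pics
{'time_s': 0.0, 'joint_pos': array([-1.06338919e+00,  3.85557638e-01,  6.61631220e-03, -5.12372134e-04,
       -1.19398992e+00, -2.58622546e-01]), 'joint_vel': array([ 1.00643018e-03,  7.43135306e-04, -1.25893017e-03, -9.13333807e-04,
        5.01235186e-05, -1.16533657e-04]), 'effort': array([ 5.40593737e-04, -3.92287552e+01,  1.88405192e+01,  4.18646783e+00,
       -4.64760902e-03,  4.82206648e-07]), 'tcp_pos': array([ 0.15376761, -0.60513236,  0.20781527]), 'tcp_rot': array([-1.23977883e-01,  9.92284379e-01,  1.07910028e-03, -1.78069923e-04]), 'force': array([-0.37677012, -0.56552663, -0.7414627 ]), 'ft_torque': array([-0.06645918,  0.03794493,  0.02628878]), 'grasp_force': 0.0, 'opening': 1.002185477736147}
scene 43.69707924450239 325.12274056868534 198.35914840752292 [[-0.93, 0.317, -0.184, 0.321], [-0.366, -0.812, 0.455, 0.601], [-0.005, 0.49, 0.871, 1.27], [0.0, 0.0, 0.0, 1.0]] ['color', 'fov_y', 'cx', 'cy', 'pose']
top 51.10770144911076 322.527356610961 201.72219184496518 [[0.026, 0.985, -0.17, 0.343], [-1.0, 0.028, 0.008, 0.006], [0.013, 0.169, 0.985, 1.288], [0.0, 0.0, 0.0, 1.0]] ['color', 'fov_y', 'cx', 'cy', 'pose']
```

View pics/top0.png

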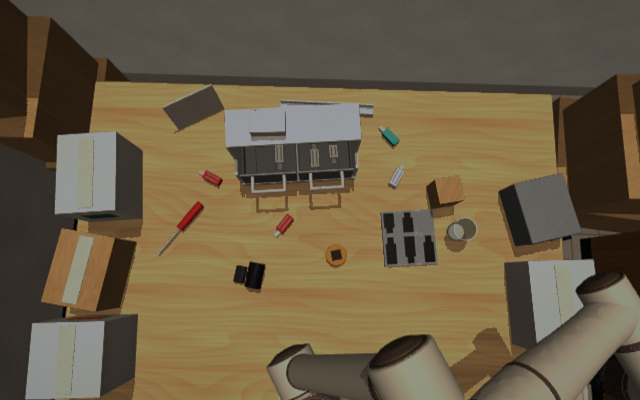

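View pics/scene0.png

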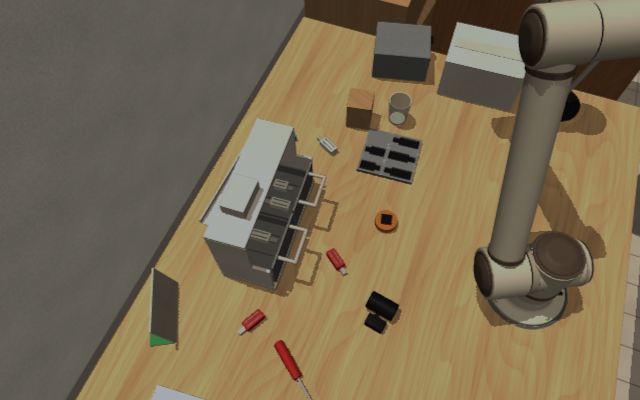

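The top view shows three connectors in the bins, one in the left at (279,155) and two in the right at (315,157) and (333,152). Long_3 is on the bench at (397,177) and the tray is at (408,238). The scene view agrees, so four are present. Next I measure the tray, the cabinet and the loose connector.

```bash
cat > h.py <<'E'
import numpy as np, cv2
from bench import manip, vision
from scipy.spatial.transform import Rotation as R
def K(d):
    f=d["color"].shape[0]/2/np.tan(np.radians(d["fov_y"])/2); return f,d["cx"],d["cy"]
def ray(d,u,v,z):
    f,cx,cy=K(d); P=np.array(d["pose"]); r=P[:3,:3]@np.array([(u-cx)/f,-(v-cy)/f,-1.]); o=P[:3,3]
    return o+r*(z-o[2])/r[2]
def proj(d,p):
    f,cx,cy=K(d); P=np.array(d["pose"]); q=P[:3,:3].T@(np.asarray(p,float)-P[:3,3]); return np.array([cx+f*q[0]/-q[2], cy-f*q[1]/-q[2]])
def save(d,name,box=None,k=1):
    im=d["color"][:,:,::-1]
    if box: x0,y0,x1,y1=box; im=im[y0:y1,x0:x1]
    cv2.imwrite(f"pics/{name}.png",cv2.resize(im,None,fx=k,fy=k,interpolation=cv2.INTER_CUBIC))
E
python3 - <<'E'
from h import *
d=vision.snapshot("top"); save(d,"top1",(225,95,465,275),3.3)
hsv=cv2.cvtColor(d["color"],cv2.COLOR_RGB2HSV)
# tray: grey low sat region
m=((hsv[:,:,1]<60)).astype(np.uint8)*255
def rect(x0,y0,x1,y1,z,m=m):
    mm=np.zeros_like(m); mm[y0:y1,x0:x1]=m[y0:y1,x0:x1]
    c=max(cv2.findContours(mm,cv2.RETR_EXTERNAL,cv2.CHAIN_APPROX_NONE)[0],key=cv2.contourArea)
    pts=np.array([ray(d,u,v,z)[:2] for u,v in c[:,0]],np.float32)
    r=cv2.minAreaRect(pts*1000); return r,cv2.boundingRect(c)
print("tray",rect(375,203,440,272,0.011))
print("long3",rect(385,160,410,192,0.02))
for n,u,v,z in [("lt",381,212,.011),("rt",432,210,.011),("lb",385,267,.011),("rb",437,264,.011)]: print(n,ray(d,u,v,z).round(3))
E
```

```text
tray (((460.65496826171875, -270.38360595703125), (166.9882049560547, 159.61959838867188), 4.544380187988281), (381, 209, 56, 57))
long3 (((652.0680541992188, -234.9168243408203), (25.547454833984375, 73.34602355957031), 61.617088317871094), (389, 165, 15, 22))
lt [ 0.536 -0.186  0.011]
rt [ 0.547 -0.344  0.011]
lb [ 0.368 -0.199  0.011]
rb [ 0.382 -0.356  0.011]
```

View pics/top1.png

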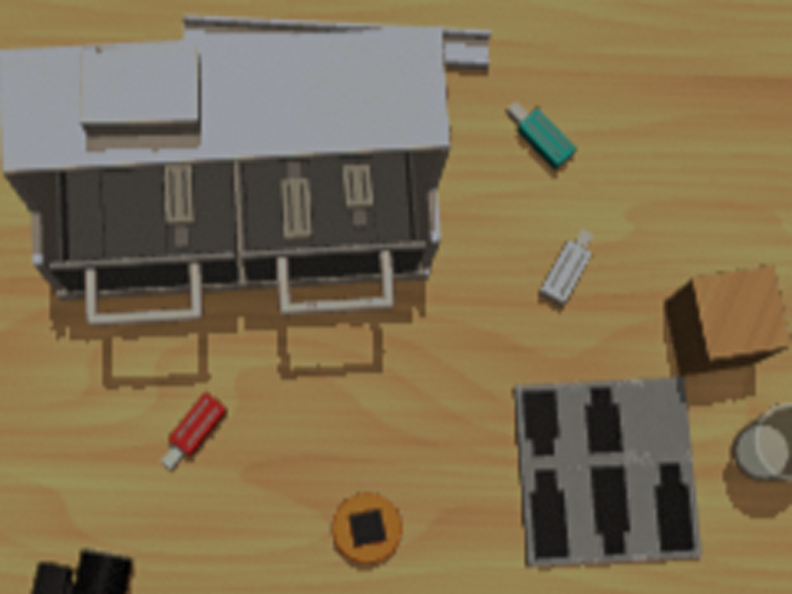

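The connectors sort as follows:
- **Left bin:** a long in the right pocket, tongue towards the robot.
- **Right bin:** a long in the left pocket, tongue away, and a short in the right pocket, tongue towards the robot.
- **Bench:** a long with its tongue far-right.

The tray has its short compartments in the far row. Next I get compartment directions, cabinet pose and obstacles.

Run:
```python
from h import *
d=vision.snapshot("top"); im=d["color"]; hsv=cv2.cvtColor(im,cv2.COLOR_RGB2HSV)
a=np.radians(4.5); T=np.array([.4607,-.2704]); Rt=np.array([[np.cos(a),-np.sin(a)],[np.sin(a),np.cos(a)]])
blk=(hsv[:,:,2]<45).astype(np.uint8)*255; m=np.zeros_like(blk); m[205:272,375:440]=blk[205:272,375:440]
for c in cv2.findContours(m,cv2.RETR_EXTERNAL,cv2.CHAIN_APPROX_NONE)[0]:
    if cv2.contourArea(c)<40: continue
    mm=np.zeros_like(m); cv2.drawContours(mm,[c],-1,255,-1); v,u=np.nonzero(mm)
    p=np.array([ray(d,x,y,.006)[:2] for x,y in zip(u,v)]); q=(p-T)@Rt*1000
    mid=(q[:,0].min()+q[:,0].max())/2; 
    w=[np.ptp(q[(q[:,0]>lo)&(q[:,0]<lo+15),1]) for lo in (q[:,0].min(),q[:,0].max()-15)]
    print("slot tray-frame mid",mid.round(1),q[:,1].mean().round(1),"len",np.ptp(q[:,0]).round(1),"width -x end,+x end",np.round(w,1))
# handles: crop px -> world
def cp(u,v): return (225+u/3.3-.35,95+v/3.3-.35)
P=[ray(d,*cp(u,v),.120) for u,v in [(87,320),(201,315),(279,308),(394,302)]]
for p in P: print("handle",p.round(4))
print("len",np.linalg.norm(P[0]-P[1]),np.linalg.norm(P[2]-P[3]),"mid",((P[0]+P[1])/2).round(4),((P[2]+P[3])/2).round(4))
D=(P[0]+P[1]-P[2]-P[3])/2; print("dist",np.linalg.norm(D),"cabinet yaw deg",np.degrees(np.arctan2(-D[0],D[1])))
for n,u,v,z in [("cabtop fl",5,171,.25),("cabtop fr",447,147,.25),("cup top",787,440,.09),("lamp top l",692,283,.1),("lamp top r",772,266,.1),("lamp base l",668,302,0),("lamp base",690,372,0),("lamp br",755,340,0)]: print(n,ray(d,*cp(u,v),z).round(3))
# long3 tongue direction
b=ray(d,*cp(565,271),.022);t=ray(d,*cp(586,238),.010);print("l3 block",b.round(3),"tongue",t.round(3),np.degrees(np.arctan2(t[1]-b[1],t[0]-b[0])))
# cup circle
print("cup base", ray(d,*cp(765,450),0).round(3))
print("tape", ray(d,*cp(367,527),.022).round(3))
s=vision.snapshot("scene"); print("cup in scene base",ray(s,399,117,0).round(3),"rim",ray(s,400,101,.09).round(3))
w=vision.snapshot("wrist"); print(np.array(w["pose"]).round(3),w["fov_y"])
q=manip.sense(); M=R.from_quat(q["tcp_rot"]).as_matrix(); print("cam in tool",(M.T@(np.array(w["pose"])[:3,3]-q["tcp_pos"])).round(3), (M.T@np.array(w["pose"])[:3,:3]).round(2))
```

```text
slot tray-frame mid -37.5 56.2 len 77.1 width -x end,+x end [28.1 15.3]
slot tray-frame mid -37.1 -1.7 len 77.3 width -x end,+x end [16.3 28.2]
slot tray-frame mid -37.4 -60.0 len 77.2 width -x end,+x end [28.7 16.6]
slot tray-frame mid 47.3 56.3 len 57.1 width -x end,+x end [15.9 25.8]
slot tray-frame mid 47.2 -1.7 len 57.1 width -x end,+x end [27.8 16.3]
handle [0.568  0.2001 0.12  ]
handle [0.5752 0.1023 0.12  ]
handle [0.5832 0.0353 0.12  ]
handle [ 0.5913 -0.0639  0.12  ]
len 0.09805265559648263 0.0995733086325629 mid [0.5716 0.1512 0.12  ] [ 0.5873 -0.0143  0.12  ]
dist 0.16626082977416806 cabinet yaw deg 5.421204021993422
cabtop fl [0.659 0.249 0.25 ]
cabtop fr [ 0.689 -0.096  0.25 ]
cup top [ 0.484 -0.412  0.09 ]
lamp top l [ 0.62  -0.328  0.1  ]
lamp top r [ 0.638 -0.4    0.1  ]
lamp base l [ 0.624 -0.333  0.   ]
lamp base [ 0.557 -0.353  0.   ]
lamp br [ 0.59  -0.416  0.   ]
l3 block [ 0.647 -0.231  0.022] tongue [ 0.682 -0.253  0.01 ] -32.11947230083888
cup base [ 0.485 -0.422  0.   ]
tape [ 0.402 -0.049  0.022]
cup in scene base [ 0.478 -0.427  0.   ] rim [ 0.482 -0.414  0.09 ]
[[-0.246 -0.919 -0.309  0.075]
 [ 0.969 -0.233 -0.079 -0.626]
 [ 0.    -0.319  0.948  0.375]
 [ 0.     0.     0.     1.   ]] 62.67412067358961
cam in tool [ 0.082 -0.    -0.166] [[ 0.    0.95  0.32]
 [ 1.   -0.    0.  ]
 [ 0.    0.32 -0.95]]
```

```bash
cat >> h.py <<'E'
def tool(phi,pitch=0):
    """tool x heading phi (deg, world), z down, then tipped so z leans away from the tool-x heading"""
    f=np.radians(phi); x=np.array([np.cos(f),np.sin(f),0]); z=np.array([0,0,-1.]); M=np.stack([x,np.cross(z,x),z],1)
    return R.from_matrix(M)*R.from_rotvec([0,-pitch,0])
def plan(pos,phi,pitch=0,q=None):
    s=manip.sense(); p=s["tcp_pos"]; r=R.from_quat(s["tcp_rot"]); g=tool(phi,pitch)
    turn=np.degrees((r.inv()*g).as_rotvec()); print("turn",turn.round(2),"shift mm before turn",(r.inv().apply(np.array(pos)-p)*1000).round(1),"after",(g.inv().apply(np.array(pos)-p)*1000).round(1),"open",round(float(s["opening"]),3))
TR=np.array([.4607,-.2712]); TYAW=4.5
def tray(x,y,z=0):
    a=np.radians(TYAW); return np.array([TR[0]+x*np.cos(a)-y*np.sin(a),TR[1]+x*np.sin(a)+y*np.cos(a),z])
CY=5.3; HL=np.array([.6164,.1553,.03]); HR=np.array([.6321,-.0102,.03])
def binp(H,a,b,h,th=0):
    """point a behind outer face, b along cabinet y, h up, bin tilted th"""
    c=np.radians(CY); X=np.array([np.cos(c),np.sin(c),0]);Y=np.array([-np.sin(c),np.cos(c),0])
    return H+X*(a*np.cos(th)-h*np.sin(th))+Y*b+np.array([0,0,a*np.sin(th)+h*np.cos(th)])
E
python3 -c "
from h import *
plan([.645,-.231,.20],148)"
```

```text
turn [ 4.000e-02 -2.000e-02  4.626e+01] shift mm before turn [-568.2  242.1    8.7] after [-218.   577.9    8.5] open 1.002
```

```bash
python3 -m handwheel '[[0,0,0,0,0,9.25,-1],[0,0,0,0,0,9.25,-1],[0,0,0,0,0,9.25,-1],[0,0,0,0,0,9.25,-1],[0,0,0,0,0,9.25,-1],[-0.02,0.052,0,0,0,0,-1],[-0.022,0.058,0,0,0,0,-1],[-0.022,0.058,0,0,0,0,-1],[-0.022,0.058,0,0,0,0,-1],[-0.022,0.058,0,0,0,0,-1],[-0.022,0.058,0,0,0,0,-1],[-0.022,0.058,0,0,0,0,-1],[-0.022,0.058,0,0,0,0,-1],[-0.022,0.058,0,0,0,0,-1],[-0.022,0.058,0,0,0,0,-1],[0,0.004,0.008,0,0,0,-1],[0,0,0,0,0,0,-1],[0,0,0,0,0,0,-1]]'
python3 - <<'E'
from h import *
w=vision.snapshot("wrist"); save(w,"w1")
hsv=cv2.cvtColor(w["color"],cv2.COLOR_RGB2HSV)
m=((hsv[:,:,1]<60)&(hsv[:,:,2]>110)).astype(np.uint8)*255
for c in cv2.findContours(m,cv2.RETR_EXTERNAL,cv2.CHAIN_APPROX_NONE)[0]:
    if cv2.contourArea(c)<800: continue
    pts=np.array([ray(w,u,v,.022)[:2]*1000 for u,v in c[:,0]],np.float32); print(cv2.boundingRect(c),cv2.minAreaRect(pts))
print(manip.sense()["tcp_pos"], proj(w,[.647,-.231,.022]))
E
```

```text
time_s: 2.55
tcp_pos: [0.6442, -0.2321, 0.2013]
tcp_rot: [0.276, 0.961, -0.0, 0.0]
force: [-0.4, -0.3, 0.0]
opening: 1.001
grasp_force: 0.0
(312, 145, 26, 64) ((655.9981689453125, -236.0413818359375), (25.04009437561035, 71.01337432861328), 61.72914505004883)
[ 0.64419788 -0.23225937  0.20160373] [324.75696275 168.57697295]
```

View pics/w1.png

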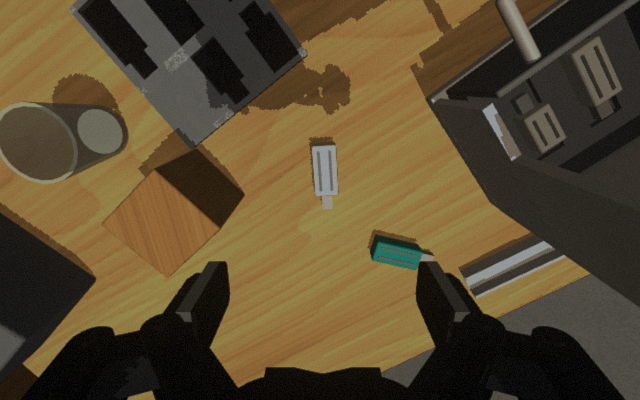

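The wrist view shows the white block at (325,170) with its tongue at (327,202), and nothing near it in the fingers' way. The cube is at (175,215) and the turquoise look-alike at (397,250). I go down on it with the gripper half open.

```bash
python3 -c "
from h import *
plan([.648,-.232,.009],151.5)"
```

```text
turn [ 0.    0.04 -3.59] shift mm before turn [ -3.    2.2 192.6] after [ -3.2   2.  192.6] open 1.003
```

```bash
python3 -m handwheel '[[0,0,0.03,0,0,-3.6,0],[-0.003,0.002,0.055,0,0,0,0],[0,0,0.05,0,0,0,0],[0,0,0.03,0,0,0,0],[0,0,0.02,0,0,0,0],[0,0,0.0076,0,0,0,0],[0,0,0,0,0,0,0],[0,0,0,0,0,0,1],[0,0,0,0,0,0,1],[0,0,0,0,0,0,1],[0,0,0,0,0,0,1],[0,0,0,0,0,0,1],[0,0,-0.03,0,0,0,1],[0,0,-0.05,0,0,0,1],[0,0,0,0,0,0,1]]'
python3 -c "
from h import *
print(tray(-47,-58));plan([*tray(-47,58)[:2],.09],184.5);plan([*tray(-47,-58)[:2],.09],184.5)
w=vision.snapshot('wrist'); save(w,'w2')"
```

```text
time_s: 4.47
tcp_pos: [0.652, -0.2315, 0.0938]
tcp_rot: [0.245, 0.97, 0.0, 0.005]
force: [0.1, 0.5, -0.7]
opening: 0.001
grasp_force: 0.0
[-41.84378713 -61.77998286   0.        ]
turn [-2.000e-02  6.100e-01 -3.284e+01] shift mm before turn [71088.8 23116.2  -656.4] after [4.71938e+04 5.79754e+04 3.80000e+00] open 0.001
turn [-2.000e-02  6.100e-01 -3.284e+01] shift mm before turn [  8181.8 -74344.4   -272.8] after [ 4.71938e+04 -5.80246e+04  3.80000e+00] open 0.001
```

View pics/w2.png

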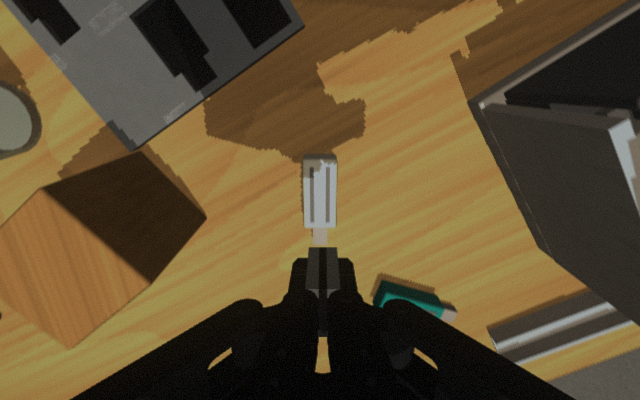

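The grip closed on nothing. The block still lies at (319,190), apparently untouched or nearly so. I measure it again from here.

Run:
```python
from h import *
w=vision.snapshot("wrist")
hsv=cv2.cvtColor(w["color"],cv2.COLOR_RGB2HSV)
m=((hsv[:,:,1]<60)&(hsv[:,:,2]>100)).astype(np.uint8)*255; m[:,:290]=0;m[:,350:]=0;m[:140]=0;m[248:]=0
c=max(cv2.findContours(m,cv2.RETR_EXTERNAL,cv2.CHAIN_APPROX_NONE)[0],key=cv2.contourArea)
print(cv2.boundingRect(c))
pts=np.array([ray(w,u,v,.022)[:2]*1000 for u,v in c[:,0]],np.float32); print(cv2.minAreaRect(pts))
for u,v in [(302,157),(337,157),(304,228),(338,228)]: print(ray(w,u,v,.022).round(4))
s=manip.sense();print(s["tcp_pos"],s["tcp_rot"])
d=vision.snapshot("top");
hsv=cv2.cvtColor(d["color"],cv2.COLOR_RGB2HSV); m=(hsv[:,:,1]<60).astype(np.uint8)
print("top px of block:",proj(d,[.648,-.232,.022]));
```

```text
(303, 163, 34, 84)
((653.6221313476562, -234.88096618652344), (25.001523971557617, 67.48152923583984), 61.773765563964844)
[ 0.6139 -0.228   0.022 ]
[ 0.626  -0.2057  0.022 ]
[ 0.6636 -0.2544  0.022 ]
[ 0.6762 -0.231   0.022 ]
[ 0.64869269 -0.2305266   0.08884937] [2.45394877e-01 9.69423024e-01 3.19219291e-04 5.04048858e-04]
top px of block: [396.33560213 176.34273938]
```

The block is where it was, centred at about (.646, -.230), and the fingers simply had not closed yet. I retry with a longer close.

```bash
python3 -m handwheel '[[0.002,0,0,0,0,0,-0.1],[0,0,0,0,0,0,-0.1],[0,0,0,0,0,0,-0.1],[0,0,0,0,0,0,-0.1],[0,0,0,0,0,0,-0.1],[0,0,0,0,0,0,-0.1],[0,0,0.04,0,0,0,-0.1],[0,0,0.02,0,0,0,-0.1],[0,0,0.015,0,0,0,-0.1],[0,0,0.005,0,0,0,-0.1],[0,0,0,0,0,0,-0.1]]'
python3 -m handwheel '[[0,0,0,0,0,0,1],[0,0,0,0,0,0,1],[0,0,0,0,0,0,1],[0,0,0,0,0,0,1],[0,0,0,0,0,0,1],[0,0,0,0,0,0,1],[0,0,0,0,0,0,1],[0,0,0,0,0,0,1]]'
```

```text
time_s: 6.0
tcp_pos: [0.6472, -0.2299, 0.0086]
tcp_rot: [0.245, 0.969, -0.0, 0.0]
force: [-0.0, -0.4, -0.1]
opening: 0.549
grasp_force: 0.0
time_s: 7.0
tcp_pos: [0.6469, -0.2298, 0.0083]
tcp_rot: [0.245, 0.969, 0.0, -0.0]
force: [-0.8, 0.6, 0.4]
opening: 0.0
grasp_force: 0.0
```

```bash
python3 -c "
from h import *
w=vision.snapshot('wrist'); save(w,'w3',(160,80,480,320),2)
print(proj(w,[.646,-.230,.022]),proj(w,manip.sense()['tcp_pos']))"
```

```text
[321.2126306 251.440993 ] [322.43680734 240.84851215]
```

View pics/w3.png

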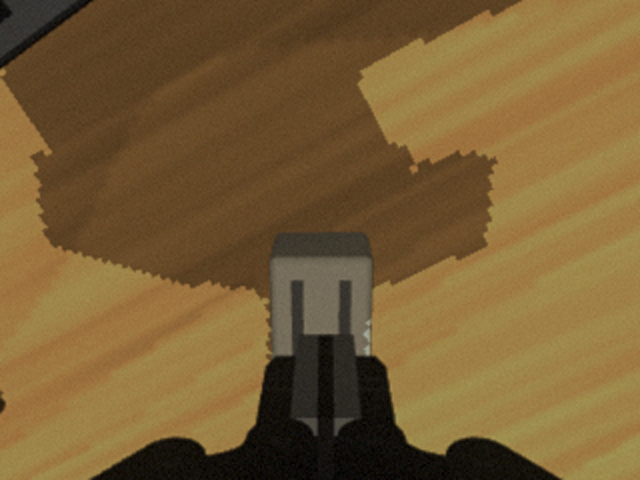

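Run:
```python
from h import *
w=vision.snapshot("wrist")
for z in (.022,.0): print([ray(w,u,v,z).round(4).tolist() for u,v in [(296,208),(346,208),(297,197),(344,197)]])
s=vision.snapshot("scene"); p=proj(s,manip.sense()["tcp_pos"]); q=proj(s,[.646,-.23,.022]); print(p,q)
save(s,"s1",(270,90,390,190),6)
```

```text
[[0.6189, -0.2295, 0.022], [0.6307, -0.2077, 0.022], [0.6141, -0.2262, 0.022], [0.6251, -0.2059, 0.022]]
[[0.6252, -0.2351, 0.0], [0.6387, -0.2101, 0.0], [0.6197, -0.2313, 0.0], [0.6323, -0.2081, 0.0]]
[327.56306513 146.79073087] [327.86144284 144.21314714]
```

View pics/s1.png

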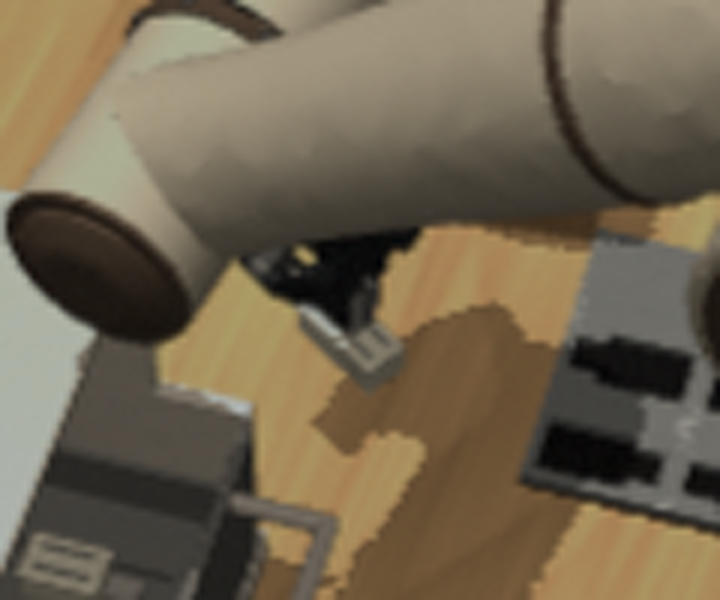

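The fingers look as if they are on top of the block, although the TCP reads z = 8 mm. I probe gently downwards to find the true tip height.

```bash
for i in 1; do python3 -m handwheel '[[0,0,0.002,0,0,0,1],[0,0,0,0,0,0,1]]'; python3 -m handwheel '[[0,0,0.002,0,0,0,1],[0,0,0,0,0,0,1]]';  done; python3 -c "
from h import *
d=vision.snapshot('top'); save(d,'t2',(370,150,430,200),10); print(proj(d,[.646,-.230,.022]),proj(d,manip.sense()['tcp_pos']))"
```

```text
time_s: 7.4
tcp_pos: [0.6467, -0.2297, 0.006]
tcp_rot: [0.245, 0.969, 0.0, -0.0]
force: [-0.1, -0.8, -0.1]
opening: 0.005
grasp_force: 0.0
time_s: 7.65
tcp_pos: [0.6467, -0.2297, 0.004]
tcp_rot: [0.245, 0.969, -0.0, -0.0]
force: [-0.2, -0.2, 0.0]
opening: -0.002
grasp_force: 0.0
[395.69652384 176.95142283] [394.57331728 177.99031276]
```

View pics/t2.png

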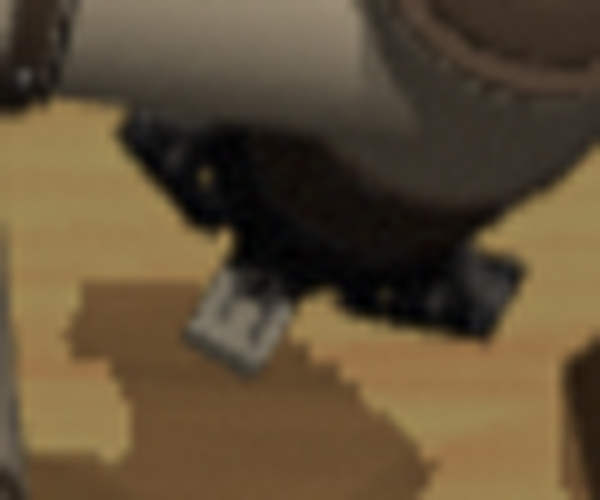

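```bash
for i in 1; do python3 -m handwheel '[[0,0,0.003,0,0,0,1],[0,0,0,0,0,0,1]]'|grep -E "tcp_pos|force"; python3 -m handwheel '[[0,0,0.002,0,0,0,1],[0,0,0,0,0,0,1]]'|grep -E "tcp_pos|force";python3 -m handwheel '[[0,0,0.002,0,0,0,1],[0,0,0,0,0,0,1]]'|grep -E "tcp_pos|force";  done
```

```text
tcp_pos: [0.6466, -0.2297, 0.0009]
force: [-0.7, 0.1, 0.5]
grasp_force: 0.0
tcp_pos: [0.6471, -0.2298, -0.0002]
force: [-0.3, 0.9, 3.6]
grasp_force: 1.3
tcp_pos: [0.6471, -0.2298, -0.0003]
force: [-2.9, 2.9, 10.8]
grasp_force: 5.2
```

Contact comes at TCP z ≈ 0. The fingertips are drawn over the block's top, so the real tips probably sit about 22 mm short of the reported TCP. I test this by straddling the block and going lower in small steps.

```bash
python3 -m handwheel '[[0,0,-0.032,0,0,0,-0.1],[0,0,0,0,0,0,-0.1],[0,0,0,0,0,0,-0.1],[0,0,0,0,0,0,-0.1],[0,0,0,0,0,0,-0.1],[0,0,0,0,0,0,-0.1],[0,0,0.02,0,0,0,-0.1],[0,0,0.007,0,0,0,-0.1],[0,0,0,0,0,0,-0.1]]' | grep -E "tcp_pos|force|open"
python3 -m handwheel '[[0,0,0.002,0,0,0,-0.1],[0,0,0.002,0,0,0,-0.1],[0,0,0,0,0,0,-0.1]]'| grep -E "tcp_pos|force"
python3 -m handwheel '[[0,0,0.002,0,0,0,-0.1],[0,0,0.002,0,0,0,-0.1],[0,0,0,0,0,0,-0.1]]'| grep -E "tcp_pos|force"
```

```text
tcp_pos: [0.6465, -0.2297, 0.0016]
force: [0.2, -0.6, 0.5]
opening: 0.548
grasp_force: 0.0
tcp_pos: [0.6469, -0.2297, -0.0015]
force: [-0.3, -0.4, -0.7]
grasp_force: 0.0
tcp_pos: [0.6467, -0.2297, -0.006]
force: [-0.5, 0.5, -0.6]
grasp_force: 0.0
```

Confirmed: it moves freely below zero, so the tips lie 22 mm short of the reported TCP along the tool. I use that offset from now on.

```bash
python3 -m handwheel '[[0,0,0.003,0,0,0,-0.1],[0,0,0.003,0,0,0,-0.1],[0,0,0,0,0,0,-0.1],[0,0,0,0,0,0,1],[0,0,0,0,0,0,1],[0,0,0,0,0,0,1],[0,0,0,0,0,0,1],[0,0,0,0,0,0,1],[0,0,0,0,0,0,1]]'| grep -E "tcp_pos|force|open"
```

```text
tcp_pos: [0.6472, -0.2298, -0.0113]
force: [0.9, 0.4, 2.1]
opening: 0.284
grasp_force: 61.4
```

```bash
python3 -m handwheel '[[0,0,-0.01,0,0,0,1],[0,0,-0.03,0,0,0,1],[0,0,-0.03,0,0,0,1],[0,0,0,0,0,-8.2,1],[0,0,0,0,0,-8.2,1],[0,0,0,0,0,-8.2,1],[0,0,0,0,0,-8.2,1],[0,0,0,0,0,0,1],[0,0,0,0,0,0,1]]'| grep -E "tcp_pos|rot|force|open"; python3 -c "
from h import *
print(tray(-.047,-.058)); plan([*tray(-.047,-.058)[:2],.058],184.5)"
```

```text
tcp_pos: [0.6467, -0.2298, 0.0583]
tcp_rot: [-0.037, 0.999, 0.0, -0.0]
force: [-0.5, -0.3, -0.4]
opening: 0.285
grasp_force: 61.0
[ 0.41839551 -0.33270878  0.        ]
turn [ 0.01 -0.02 -0.22] shift mm before turn [235.3 -85.6   0.4] after [235.7 -84.7   0.3] open 0.285
```

```bash
python3 -m handwheel '[[0.035,-0.013,0,0,0,0,1],[0.05,-0.018,0,0,0,0,1],[0.05,-0.018,0,0,0,0,1],[0.05,-0.018,0,0,0,0,1],[0.05,-0.018,0,0,0,0,1],[0,0,0,0,0,-0.2,1],[0,0,0.02,0,0,0,1],[0,0,0,0,0,0,1],[0,0,0,0,0,0,1]]'| grep -E "tcp_pos|rot|force|open"; python3 -c "
from h import *
w=vision.snapshot('wrist'); save(w,'w4')
for n,x,y,z in [('C end',-.078,-.058,.011),('C floor c',-.037,-.058,.004),('B floor',-.037,0,.004),('corner',-.084,-.08,.011),('cornerL',-.084,.08,.011)]: print(n,proj(w,tray(x,y,z)).round(1))
print('block near end top',proj(w,manip.sense()['tcp_pos']+tool(184.5).apply([.028,0,-.0107])).round(1))"
```

```text
tcp_pos: [0.42, -0.3326, 0.0387]
tcp_rot: [-0.04, 0.999, -0.0, 0.0]
force: [0.1, 0.5, 0.0]
opening: 0.28
grasp_force: 61.0
C end [323.1 172.3]
C floor c [322.9 229.3]
B floor [409.7 229.6]
corner [286.6 162.5]
cornerL [552.2 163.2]
block near end top [323.  200.3]
```

View pics/w4.png

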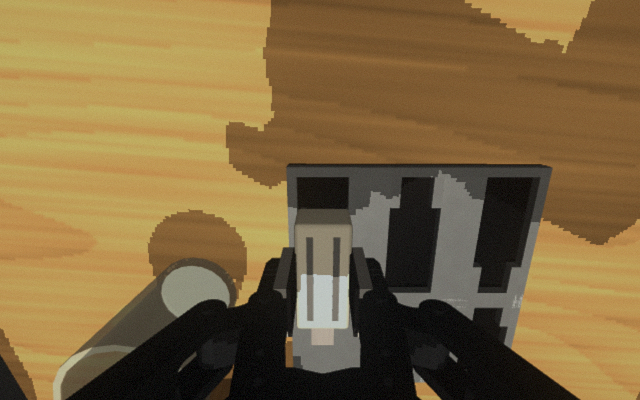

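Block held well, tongue at (322,337). The tray corners are within 3 px of prediction and slot C's black opening is at (323,178). I check where the block sits in the grip and the slot ends along the tray.

Run:
```python
from h import *
w=vision.snapshot("wrist"); s=manip.sense(); p=s["tcp_pos"]; r=R.from_quat(s["tcp_rot"])
a=np.radians(TYAW); Rt=np.array([[np.cos(a),-np.sin(a)],[np.sin(a),np.cos(a)]])
tf=lambda u,v,z:((ray(w,u,v,z)[:2]-TR)@Rt*1000).round(1)
for n,u,v,z in [("edge near",420,165,.011),("edge near r",288,165,.011),("edge near l",551,167,.011),("C near",323,178,.011),("B near",417,178,.011),("A near",508,178,.011),("B far",412,290,.004),("A far",494,290,.004),("SA near",487,309,.011),("B l",389,250,.004),("B r",436,250,.004)]: print(n,tf(u,v,z))
for u,v in [(295,223),(353,223),(300,328),(349,328)]: print("block top, tool frame",(r.inv().apply(ray(w,u,v,p[2]+.033)-p)*1000).round(1))
```

```text
edge near [-82.6   0.5]
edge near r [-82.3 -79.3]
edge near l [-81.6  79.9]
C near [-74.3 -58.1]
B near [-74.4  -0.5]
A near [-74.6  55.1]
B far [10.3  5.8]
A far [10.1 64.4]
SA near [20.9 57.8]
B l [-21.6 -12.8]
B r [-21.7  19.4]
block top, tool frame [ 25.  -12.4 -33. ]
block top, tool frame [ 25.   13.2 -33. ]
block top, tool frame [-31.4 -11.4 -33. ]
block top, tool frame [-31.4  12.9 -33. ]
```

```bash
python3 -c "
from h import *
plan([*tray(-.0464,-.0585)[:2],-.006],184.5)"
```

```text
turn [-0.04  0.07  0.13] shift mm before turn [ 1.1 -0.4 44.9] after [ 1.  -0.5 44.9] open 0.29
```

```bash
python3 -m handwheel '[[0.001,-0.0005,0,0,0,0,1],[0,0,0.015,0,0,0,1],[0,0,0.015,0,0,0,1],[0,0,0.006,0,0,0,1],[0,0,0,0,0,0,1],[0,0,0,0,0,0,1]]'| grep -E "tcp_pos|force|open"; python3 -m handwheel '[[0,0,0.004,0,0,0,1],[0,0,0.004,0,0,0,1],[0,0,0,0,0,0,1],[0,0,0,0,0,0,1]]'| grep -E "tcp_pos|force|open"
```

```text
tcp_pos: [0.4184, -0.3333, 0.0024]
force: [-0.9, -0.5, -0.9]
opening: 0.287
grasp_force: 61.0
tcp_pos: [0.4182, -0.3332, -0.0057]
force: [-0.1, 0.3, -0.9]
opening: 0.285
grasp_force: 61.0
```

```bash
python3 -m handwheel '[[0,0,0.0015,0,0,0,1],[0,0,0,0,0,0,0],[0,0,0,0,0,0,0],[0,0,0,0,0,0,0],[0,0,0,0,0,0,0],[0,0,0,0,0,0,0],[0,0,-0.03,0,0,0,0],[0,0,-0.05,0,0,0,0],[0,0,-0.05,0,0,0,0],[0,0,0,0,0,0,0],[0,0,0,0,0,0,0]]'| grep -E "tcp_pos|force|open"; python3 -c "
from h import *
w=vision.snapshot('wrist'); save(w,'w5',(230,110,600,340),2)
h=binp(HR,-.022,0,.09); print('R gap',h); plan([*h[:2],.20],180+CY)"
```

```text
tcp_pos: [0.4176, -0.3327, 0.1224]
force: [0.4, -0.2, -0.8]
opening: 0.496
grasp_force: 0.0
R gap [ 0.61019406 -0.01223215  0.12      ]
turn [ 0.09 -0.11 -0.72] shift mm before turn [-217.8  304.   -78.3] after [-221.8  301.2  -78.3] open 0.5
```

View pics/w5.png

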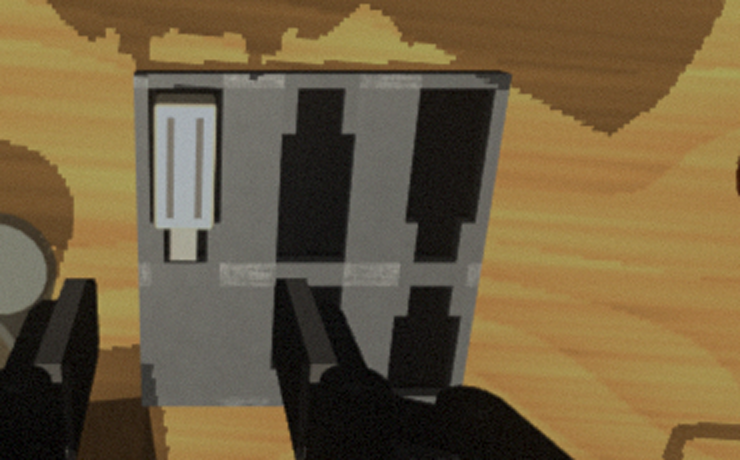

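The long on C is seated with its tongue in the narrow end. Next is the right bin: hook the shut fingers between handle and panel.

```bash
python3 -m handwheel '[[0,0,-0.05,0,0,0,1],[0,0,-0.028,0,0,-0.7,1],[-0.036,0.05,0,0,0,0,1],[-0.036,0.05,0,0,0,0,1],[-0.036,0.05,0,0,0,0,1],[-0.036,0.05,0,0,0,0,1],[-0.036,0.05,0,0,0,0,1],[-0.036,0.05,0,0,0,0,1],[-0.004,0.002,0,0,0,0,1],[0,0,0,0,0,0,1],[0,0,0,0,0,0,1]]'| grep -E "tcp_pos|force|open"
python3 - <<'E'
from h import *
h=binp(HR,-.022,0,.09); plan([*h[:2],.078],180+CY)
w=vision.snapshot('wrist'); save(w,'w6')
for n,p in [("bar L",binp(HR,-.045,.045,.095)),("bar R",binp(HR,-.045,-.045,.095)),("panel top L",binp(HR,0,.08,.1)),("panel top R",binp(HR,0,-.08,.1)),("L bar L",binp(HL,-.045,.045,.095)),("L bar R",binp(HL,-.045,-.045,.095))]: print(n,proj(w,p).round(1))
E
```

```text
tcp_pos: [0.6084, -0.0132, 0.2001]
force: [-0.8, -0.7, 0.5]
opening: -0.003
grasp_force: 0.0
turn [-0.01 -0.11 -0.07] shift mm before turn [ -2.1   0.8 122.1] after [ -1.8   0.8 122.1] open -0.003
bar L [383.4 171.7]
bar R [264.4 171.8]
panel top L [425.8 229. ]
panel top R [222.  229.1]
L bar L [603.5 171.1]
L bar R [484.3 171.2]
```

View pics/w6.png

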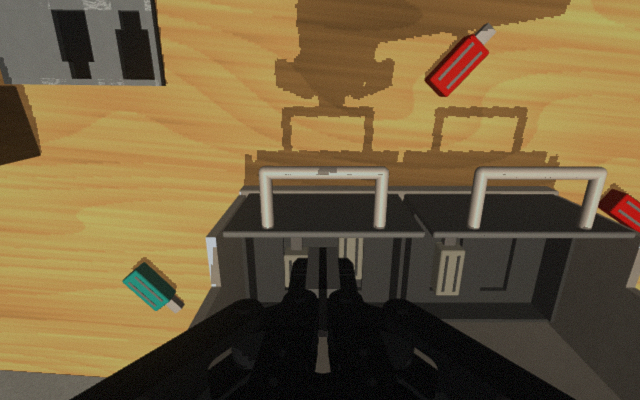

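The handles are at (324,172) and (540,172), as predicted to about 3 mm. The finger is over the gap, so I go down and then pull.

```bash
python3 -m handwheel '[[-0.001,0.001,0.04,0,0,0,1],[0,0,0.04,0,0,0,1],[0,0,0.025,0,0,0,1],[0,0,0.017,0,0,0,1],[0,0,0,0,0,0,1],[0,0,0,0,0,0,1]]'| grep -E "tcp_pos|force|open"; python3 -m handwheel '[[0.01,0,0,0,0,0,1],[0.01,0,0.002,0,0,0,1],[0.01,0,0.005,0,0,0,1],[0,0,0,0,0,0,1]]'| grep -E "tcp_pos|force|open"
```

```text
tcp_pos: [0.6111, -0.0112, 0.0801]
force: [-0.3, -0.1, 0.1]
opening: -0.001
grasp_force: 0.0
tcp_pos: [0.5857, -0.0124, 0.0733]
force: [10.0, 0.6, -6.8]
opening: -0.002
grasp_force: 5.1
```

It pulls at 10 N. I work out the arc with the tool tipping along with the bin.

Run:
```python
from h import *
def seq(H,a,h,ths):
    s=manip.sense(); p=s["tcp_pos"]; r=R.from_quat(s["tcp_rot"])
    for t in ths:
        g=tool(180+CY,t); q=binp(H,a,0,h,t)
        print(round(t,2),"row: shift",(r.inv().apply(q-p)*1000).round(1),"turn",np.degrees((r.inv()*g).as_rotvec()).round(1)); p,r=q,g
seq(HR,-.030,.048,[.25,.34,.43,.52,.60,.62])
```

```text
0.25 row: shift [-5.4 -2.1  4.3] turn [  0.1 -13.5   0.1]
0.34 row: shift [4.2 0.  2.9] turn [-0.  -5.2  0. ]
0.43 row: shift [4.2 0.  2.9] turn [ 0.  -5.2 -0. ]
0.52 row: shift [ 4.2 -0.   2.9] turn [ 0.  -5.2  0. ]
0.6 row: shift [3.7 0.  2.6] turn [-0.  -4.6  0. ]
0.62 row: shift [ 1.  -0.   0.6] turn [ 0.  -1.1 -0. ]
```

```bash
python3 -m handwheel '[[-0.0027,-0.001,0.0022,0,-6.8,0,1],[-0.0027,-0.001,0.0022,0,-6.8,0,1],[0.0042,0,0.0029,0,-5.2,0,1],[0.0042,0,0.0029,0,-5.2,0,1],[0.0042,0,0.0029,0,-5.2,0,1],[0,0,0,0,0,0,1],[0,0,0,0,0,0,1]]'| grep -E "tcp_pos|force|open"; python3 -m handwheel '[[0.0037,0,0.0026,0,-4.6,0,1],[0.001,0,0.0006,0,-1.1,0,1],[0,0,0,0,0,0,1],[0,0,0,0,0,0,1]]'| grep -E "tcp_pos|force|open"; python3 -c "
from h import *
plan(binp(HR,-.030,0,.048,.6),180+CY,.6); plan(binp(HR,-.022,0,.14,.6),180+CY,.6); "
```

```text
tcp_pos: [0.5872, -0.0297, 0.0794]
force: [0.2, -0.1, 0.4]
opening: -0.001
grasp_force: 0.0
tcp_pos: [0.5871, -0.0399, 0.0795]
force: [0.3, -0.5, -0.0]
opening: -0.004
grasp_force: 0.0
turn [ 4.72 -3.48 -0.34] shift mm before turn [17.5 23.6 22.8] after [18.7 25.4 19.7] open -0.004
turn [ 4.72 -3.48 -0.34] shift mm before turn [ 15.1  31.2 -69.2] after [ 10.7  25.4 -72.3] open -0.004
```

The arm drifted sideways instead of following. I check the joints.

```bash
python3 -c "
from h import *
s=manip.sense(); print(s['joint_pos'].round(3), s['tcp_pos'], R.from_quat(s['tcp_rot']).as_matrix().round(3).tolist())"; python3 -m handwheel '[[0,0,0,0,0,0,1],[0,0,0,0,0,0,1]]'; python3 -c "
from h import *
s=manip.sense(); print(s['joint_pos'].round(3), s['tcp_pos'])
d=vision.snapshot('scene'); save(d,'s3',(200,80,560,330),2)"
```

```text
[ 0.176  0.294 -0.577 -0.248 -0.161 -1.402] [ 0.58707384 -0.03992032  0.07947194] [[-0.855, -0.131, 0.502], [-0.076, 0.989, 0.129], [-0.513, 0.072, -0.855]]
time_s: 20.78
tcp_pos: [0.5871, -0.0399, 0.0796]
tcp_rot: [-0.054, 0.962, 0.053, 0.264]
force: [-0.4, -1.0, 0.5]
opening: -0.002
grasp_force: 0.0
[ 0.176  0.294 -0.577 -0.25  -0.16  -1.4  ] [ 0.58708816 -0.03988709  0.07960407]
```

View pics/s3.png

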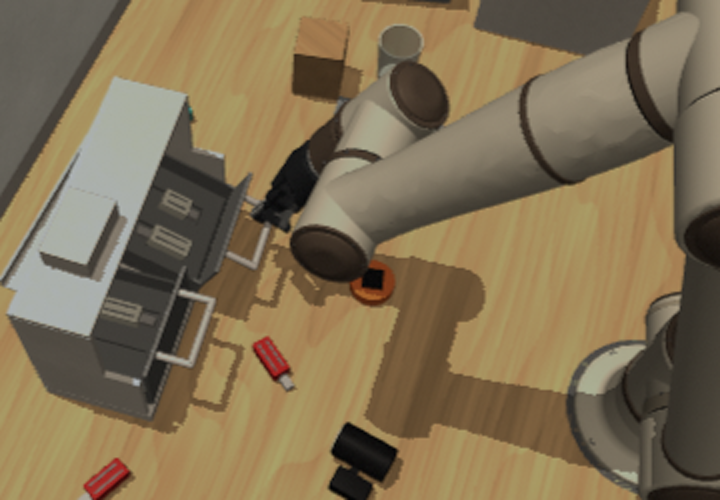

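Joint 5 has hit its -0.16 limit: near the handle the forearm is already almost in line with a tipped tool. So I pull with an upright tool and save the tilt for the picks farther out. I back out first, logging joints so I can predict j5.

```bash
J='python3 - <<E
from h import *
s=manip.sense(); print("DATA",s["joint_pos"].round(4).tolist(),s["tcp_pos"].round(4).tolist(),R.from_quat(s["tcp_rot"]).as_matrix()[:,2].round(4).tolist())
E'
python3 -m handwheel '[[0,0,-0.04,0,0,0,1],[0,0,-0.04,0,0,0,1],[0,0,-0.02,0,0,0,1],[0,0,0,0,0,0,1]]'| grep -E "tcp_pos|force"; eval "$J"
python3 -m handwheel '[[0,0,0,-1,7,0,1],[0,0,0,-1,7,0,1],[0,0,0,-1,7,0,1],[0,0,0,-1,7,0,1],[0,0,0,0,0,0,1]]'| grep -E "tcp_pos|force"; eval "$J"
python3 - <<'E'
from h import *
plan([*binp(HR,-.045,0,0)[:2],.17],180+CY)
w=vision.snapshot("wrist"); hsv=cv2.cvtColor(w["color"],cv2.COLOR_RGB2HSV); save(w,"w7")
E
```

```text
tcp_pos: [0.5371, -0.0531, 0.1669]
force: [0.4, -0.1, 0.1]
grasp_force: 0.0
DATA [0.1753, 0.0718, -0.6205, -0.1221, -0.3323, -1.5309] [0.5371, -0.0531, 0.1669] [0.5062, 0.13, -0.8526]
tcp_pos: [0.5387, -0.0529, 0.1629]
force: [0.1, 0.4, 0.7]
grasp_force: 0.0
DATA [0.1116, 0.2797, -0.217, -0.1648, -1.0322, -1.4536] [0.5387, -0.0529, 0.1629] [0.0314, 0.1453, -0.9889]
turn [8.08 2.79 3.12] shift mm before turn [-53.9  31.5   0.1] after [-51.9  33.9  -7.1] open -0.005
```

View pics/w7.png

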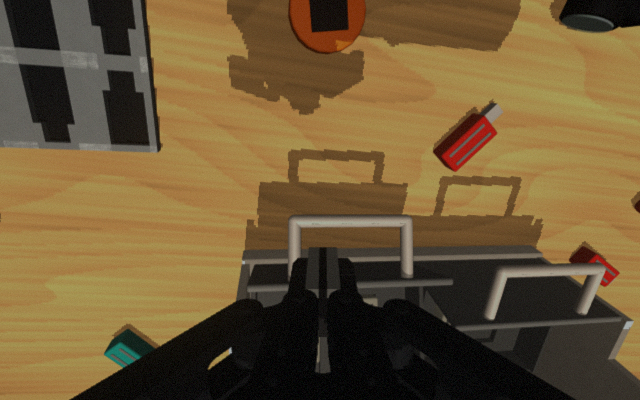

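Run:
```python
from h import *
w=vision.snapshot("wrist"); s=manip.sense()
for t in (0,.1,.15,.2,.25,.3,.35): print(t,proj(w,binp(HR,-.045,.045,.09,t)).round(0),proj(w,binp(HR,-.045,-.045,.09,t)).round(0),"panel top",proj(w,binp(HR,0,.08,.1,t)).round(0))
print("Lbar",proj(w,binp(HL,-.045,.045,.09)).round(0),proj(w,binp(HL,-.045,-.045,.09)).round(0))
for t in (.15,.2,.25): print(t,binp(HR,-.022,0,.09,t)); plan([*binp(HR,-.022,0,.09,t)[:2],.15],180+CY)
```

```text
0 [411. 273.] [295. 277.] panel top [448. 326.]
0.1 [411. 260.] [295. 263.] panel top [450. 316.]
0.15 [410. 253.] [295. 256.] panel top [451. 310.]
0.2 [409. 247.] [295. 249.] panel top [452. 304.]
0.25 [408. 241.] [295. 243.] panel top [452. 298.]
0.3 [408. 234.] [294. 236.] panel top [453. 292.]
0.35 [407. 228.] [294. 230.] panel top [453. 286.]
Lbar [597. 267.] [501. 270.]
0.15 [ 0.59704811 -0.01345167  0.11570176]
turn [8.1  2.79 3.12] shift mm before turn [-64.9  27.7  20.8] after [-64.1  33.7  13.3] open -0.002
0.2 [ 0.59282692 -0.01384325  0.11383527]
turn [8.1  2.79 3.12] shift mm before turn [-60.7  28.   20.6] after [-59.8  33.7  13.3] open -0.002
0.25 [ 0.5887039  -0.01422573  0.11175923]
turn [8.1  2.79 3.12] shift mm before turn [-56.6  28.2  20.4] after [-55.7  33.7  13.3] open -0.002
```

The right bin is already at about 0.39 rad. I hook it again with only a mild tip (0.25 rad) and pull it to the stop.

```bash
python3 -c "
from h import *
plan([.563,-.0155,.163],180+CY,.25)"
```

```text
turn [  8.44 -11.51   2.08] shift mm before turn [-31.6  32.6   6.6] after [-29.   34.8   7.7] open -0.002
```

```bash
python3 -m handwheel '[[0,0,0,4.2,-5.75,1,1],[0,0,0,4.2,-5.75,1,1],[-0.029,0.035,0.008,0,0,0,1],[0,0,0,0,0,0,1],[0,0,0.04,0,0,0,1],[0,0,0.04,0,0,0,1],[0,0,0.02,0,0,0,1],[0,0,0,0,0,0,1],[0,0,0,0,0,0,1]]'| grep -E "tcp_pos|force"; python3 -c "
from h import *
plan([.563,-.016,.046],180+CY,.25); print(manip.sense()['joint_pos'])"
```

```text
tcp_pos: [0.5885, -0.0132, 0.0688]
force: [-0.3, -0.5, -0.0]
grasp_force: 0.0
turn [0.04 0.22 0.1 ] shift mm before turn [30.6 -0.4 15.7] after [30.5 -0.5 15.8] open 0.004
[ 0.27672594  0.35818972 -0.50890706  0.10304514 -0.4559796  -1.84000151]
```

```bash
python3 -m handwheel '[[0.01,0,0.004,0,0,0,1],[0.01,0,0.006,0,0,0,1],[0.005,0,0.003,0,0,0,1],[0,0,0,0,0,0,1],[0,0,0,0,0,0,1]]'| grep -E "tcp_pos|force"; python3 -m handwheel '[[0.005,0,0.003,0,0,0,1],[0,0,0,0,0,0,1]]'| grep -E "tcp_pos|force"; python3 -c "
from h import *
print(manip.sense()['joint_pos'])"
```

```text
tcp_pos: [0.5711, -0.0141, 0.0508]
force: [8.5, -3.2, -1.4]
grasp_force: 3.8
tcp_pos: [0.5697, -0.0139, 0.0483]
force: [11.0, -3.7, 0.8]
grasp_force: 5.4
[ 0.28503884  0.35987484 -0.59754072  0.13810505 -0.35375851 -1.88192417]
```

```bash
python3 -m handwheel '[[0.005,0,0.002,0,0,0,1],[0,0,0,0,0,0,1],[0,0,0,0,0,0,1]]'| grep -E "tcp_pos|force"; python3 -m handwheel '[[0.005,0,0.002,0,0,0,1],[0,0,0,0,0,0,1],[0,0,0,0,0,0,1]]'| grep -E "tcp_pos|force"; python3 -c "
from h import *
print(manip.sense()['joint_pos']); plan([*binp(HR,.06,0.029,.12,.6)],180+CY,.6)"
```

```text
tcp_pos: [0.5699, -0.0136, 0.0483]
force: [15.3, -6.4, 8.1]
grasp_force: 7.8
tcp_pos: [0.5701, -0.0127, 0.048]
force: [19.0, -8.6, 12.1]
grasp_force: 10.4
[ 0.28680661  0.35576938 -0.61918662  0.15676411 -0.31705848 -1.89923641]
turn [  0.4  -17.97   0.35] shift mm before turn [-74.6  25.8 -97.8] after [-101.    25.7  -70.2] open 0.001
```

Force rises with no motion: that is the stop. I release, rise, and go over the bin at the full 0.6 tip.

```bash
python3 -m handwheel '[[-0.015,0,-0.005,0,0,0,1],[0,0,-0.05,0,0,0,1],[0,0,-0.055,0,0,0,1],[0,0,0,0,0,0,0],[0,0,0,0,0,0,0]]'| grep -E "tcp_pos|force"; python3 -c "
from h import *
plan(binp(HR,.06,0.012,.14,.6),180+CY,.6);print(manip.sense()['joint_pos'])"
```

```text
tcp_pos: [0.5404, -0.0176, 0.148]
force: [0.0, 0.4, -0.5]
grasp_force: 0.0
turn [  0.05 -20.02   0.07] shift mm before turn [-68.3  10.9 -14.9] after [-69.3  10.9   9.4] open 0.417
[ 0.29728811  0.17815271 -0.51267301  0.08390089 -0.63589965 -1.83555051]
```

```bash
python3 -m handwheel '[[-0.034,0.005,-0.008,0,0,0,0],[-0.034,0.006,-0.007,0,0,0,0],[0,0,0,0,-10,0,0],[0,0,0,0,-10,0,0],[0,0,0,0,0,0,0],[0,0,0,0,0,0,0]]'| grep -E "tcp_pos|force|open"
python3 - <<'E'
from h import *
plan(binp(HR,.06,0.012,.14,.6),180+CY,.6);print(manip.sense()['joint_pos'].round(3))
w=vision.snapshot("wrist"); save(w,"w8")
# pixel -> bin frame on plane h
for n,a,b,h in [("Lpocket front",.032,.029,.011),("Lblock top front",.032,.029,.026),("Lblock top back",.088,.029,.026),("Rblock top front",.048,-.029,.026),("Rblock back",.088,-.029,.026),("panel top",.003,0,.1)]: print(n,proj(w,binp(HR,a,b,h,.6)).round(1))
E
```

```text
tcp_pos: [0.609, -0.0115, 0.1888]
force: [1.2, 0.7, 0.7]
opening: 0.501
grasp_force: 0.0
turn [-0.86 -3.18 -0.1 ] shift mm before turn [10.4 11.2  4.5] after [10.6 11.1  4.1] open 0.501
[ 0.278  0.14  -0.674  0.465 -0.248 -2.185]
Lpocket front [355.5 144.4]
Lblock top front [357.  146.3]
Lblock top back [355.3 207.6]
Rblock top front [291.  164.3]
Rblock back [292.2 207.4]
panel top [322.4 113.6]
```

View pics/w8.png

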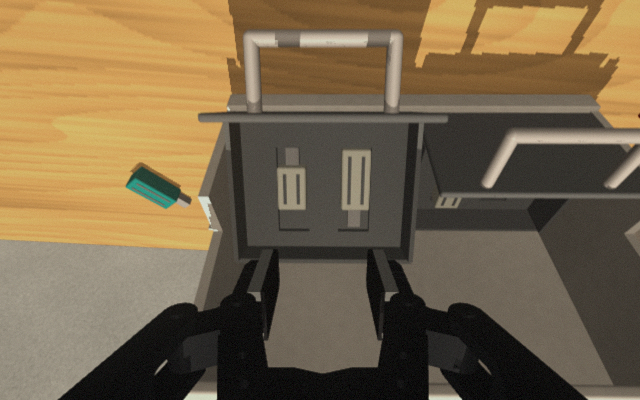

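The tilted view shows the right bin square-on. The long block is at (356,180) with its tongue at (353,218), and the short block is at (291,189) with its tongue at (291,157). Both are within 3 px of prediction. I go down on the long one.

```bash
cat >> h.py <<'E'
def tipto(tip,phi=None,pitch=0):
    """shift (tool frame, present orientation) that brings the shut-finger tip to a point"""
    s=manip.sense(); r=R.from_quat(s["tcp_rot"]); print("tip shift mm",(r.inv().apply(np.array(tip)-s["tcp_pos"])*1000-[0,0,22]).__add__([0,0,44]).round(1),"joints",s["joint_pos"].round(2),"zaxis",r.as_matrix()[:,2].round(3))
E
python3 -c "
from h import *
tipto(binp(HR,.0625,.029,.0145,.6)); plan(binp(HR,.06,.029,.12,.6),180+CY,.6)"
```

```text
tip shift mm [  2.6  29.6 151.7] joints [ 0.28  0.14 -0.67  0.47 -0.25 -2.19] zaxis [ 0.519  0.034 -0.854]
turn [-0.83 -3.07 -0.1 ] shift mm before turn [10.8 28.1 24.5] after [12.  27.8 24.3] open 0.5
```

```bash
python3 -m handwheel '[[0.0026,0.0296,0,0,0,0,0],[0,0,0.04,0,0,0,0],[0,0,0.04,0,0,0,0],[0,0,0.02,0,0,0,0],[0,0,0,0,0,0,0],[0,0,0,0,0,0,0]]'| grep -E "tcp_pos|force|open"; python3 -c "
from h import *
tipto(binp(HR,.0625,.029,.0145,.6)); plan(binp(HR,.06,.029,.0,.6),180+CY,.6)"
```

```text
tcp_pos: [0.6614, 0.0169, 0.1255]
force: [-0.4, 0.0, -0.0]
opening: 0.5
grasp_force: 0.0
tip shift mm [12.9  4.4 69.9] joints [ 0.28  0.31 -0.62  0.53 -0.16 -2.26] zaxis [ 0.478  0.051 -0.877]
turn [ 0.36 -5.66 -0.11] shift mm before turn [13.9  4.3 62.6] after [20.   4.7 60.9] open 0.5
```

Joint 5 is at its limit again. A pitch of about 0.42 keeps j5 clear and still clears the roof by 30 mm. The pads are square across the block, so gripping it 0.18 rad off in pitch is fine, and I make up the difference when placing.

```bash
cat >> h.py <<'E'
def tipplan(tip,phi,pitch):
    g=tool(phi,pitch); plan(np.array(tip)+g.apply([0,0,.022]),phi,pitch); print(manip.sense()["joint_pos"].round(2))
E
python3 -m handwheel '[[0,0,-0.04,0,0,0,0],[0,0,0,0,4.6,0,0],[0,0,0,0,0,0,0],[0,0,0,0,0,0,0]]'| grep -E "tcp_pos|force|open"; python3 -c "
from h import *
tipplan(binp(HR,.0625,.029,.015,.6),180+CY,.42)"
```

```text
tcp_pos: [0.6407, 0.0141, 0.1595]
force: [-0.5, 0.2, 0.1]
opening: 0.499
grasp_force: 0.0
turn [ 0.33 -0.02 -0.07] shift mm before turn [  3.8   4.9 109.9] after [  3.9   5.6 109.9] open 0.499
[ 0.31  0.27 -0.45  0.19 -0.45 -1.95]
```

```bash
python3 -m handwheel '[[0.004,0.0055,0.02,0,0,0,0],[0,0,0.04,0,0,0,0],[0,0,0.02,0,0,0,0],[0,0,0,0,0,0,0],[0,0,0,0,0,0,0]]'| grep -E "tcp_pos|force|open"; python3 -c "
from h import *
tipplan(binp(HR,.0625,.029,.015,.6),180+CY,.42)
w=vision.snapshot('wrist'); save(w,'w9',(160,100,480,340),2)"
```

```text
tcp_pos: [0.6694, 0.023, 0.0855]
force: [0.4, -0.2, -0.0]
opening: 0.501
grasp_force: 0.0
turn [ 0.36 -0.01 -0.06] shift mm before turn [ 0.6 -0.8 30.3] after [ 0.6 -0.7 30.3] open 0.501
[ 0.3   0.4  -0.51  0.31 -0.26 -2.07]
```

View pics/w9.png

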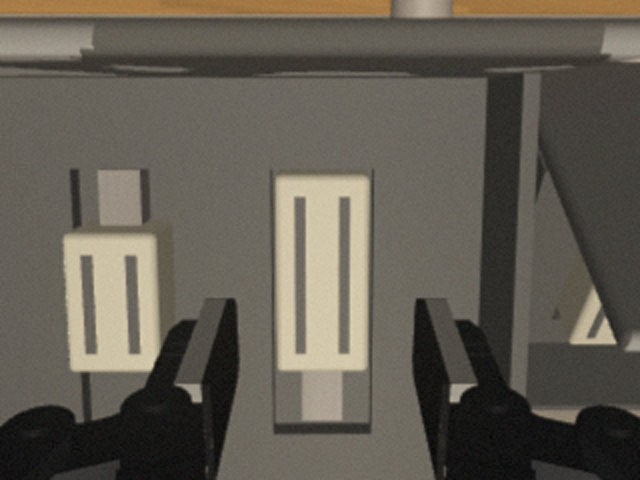

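Well centred: the block lies at (322,270) in the crop, between the fingers. j5 is shrinking, so I ease the pitch to 0.36 and go down.

```bash
python3 -m handwheel '[[0,0,0,0,3.5,0,0],[0,0,0,0,0,0,0]]'| grep -E "tcp_pos"; python3 -c "
from h import *
tipplan(binp(HR,.0625,.029,.0155,.6),180+CY,.36)"
```

```text
tcp_pos: [0.6723, 0.0242, 0.0879]
turn [ 0.44  0.28 -0.07] shift mm before turn [ 4.  -1.8 31.1] after [ 3.8 -1.5 31.1] open 0.503
[ 0.31  0.42 -0.41  0.18 -0.39 -1.94]
```

```bash
python3 -m handwheel '[[0.004,-0.0015,0.01,0,0,0,0],[0,0,0.01,0,0,0,0],[0,0,0.006,0,0,0,0],[0,0,0,0,0,0,0],[0,0,0,0,0,0,0]]'| grep -E "tcp_pos|force|open"; python3 -m handwheel '[[0,0,0.003,0,0,0,0],[0,0,0.002,0,0,0,0],[0,0,0,0,0,0,0],[0,0,0,0,0,0,0]]'| grep -E "tcp_pos|force|open"; python3 -c "
from h import *
tipplan(binp(HR,.0625,.029,.0155,.6),180+CY,.36)"
```

```text
tcp_pos: [0.6754, 0.0225, 0.0595]
force: [-0.1, -0.1, 0.4]
opening: 0.501
grasp_force: 0.0
tcp_pos: [0.6771, 0.0227, 0.0549]
force: [0.5, 0.4, 0.6]
opening: 0.5
grasp_force: 0.0
turn [ 0.37 -0.07 -0.04] shift mm before turn [-3.5  0.5 -1.5] after [-3.5  0.5 -1.5] open 0.5
[ 0.3   0.47 -0.43  0.21 -0.32 -1.96]
```

```bash
python3 -m handwheel '[[-0.003,0,0,0,0,0,0],[0,0,0,0,0,0,0],[0,0,0,0,0,0,1],[0,0,0,0,0,0,1],[0,0,0,0,0,0,1],[0,0,0,0,0,0,1],[0,0,0,0,0,0,1],[0,0,0,0,0,0,1]]'| grep -E "tcp_pos|force|open"; python3 -m handwheel '[[0,0,-0.01,0,0,0,1],[0,0,-0.03,0,0,0,1],[0,0,-0.05,0,0,0,1],[0,0,-0.05,0,0,0,1],[0,0,0,0,0,0,1],[0,0,0,0,0,0,1]]'| grep -E "tcp_pos|force|open"; python3 -c "
from h import *
w=vision.snapshot('wrist'); save(w,'w10')
plan([*tray(-.047,.058)[:2],.058],184.5,-.24)
s=manip.sense(); print(R.from_quat(s['tcp_rot']).as_matrix()[:,2])"
```

```text
tcp_pos: [0.68, 0.0229, 0.056]
force: [0.4, -0.5, 1.8]
opening: 0.28
grasp_force: 60.5
tcp_pos: [0.6301, 0.0174, 0.1866]
force: [-0.5, 0.1, -1.6]
opening: 0.288
grasp_force: 60.2
turn [ 0.42 34.15  0.86] shift mm before turn [ 270.6 -213.4   34.1] after [ 201.3 -216.3  180.6] open 0.278
[ 0.34651646  0.03848474 -0.93725411]
```

View pics/w10.png

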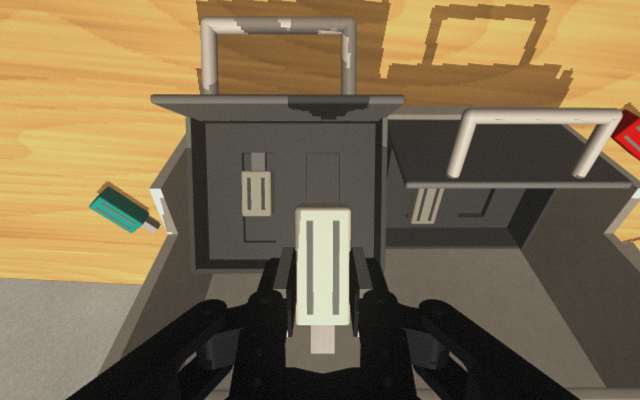

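The long is held cleanly. I have used up my picture views, so I work on numbers from masks now. I work out where the block sits in the tool, then the move to compartment A.

```bash
cat >> h.py <<'E'
from scipy.optimize import least_squares
def held(L=.056,alpha=.246,sgn=1):
    """block in hand: offset (tool x,y,z) of its centre from TCP, from the near/far edges of its bright top in the wrist view.
    alpha: block pitch relative to tool (0.6 - tool pitch)"""
    w=vision.snapshot("wrist"); s=manip.sense(); r=R.from_quat(s["tcp_rot"]); im=w["color"].astype(int)
    hsv=cv2.cvtColor(w["color"],cv2.COLOR_RGB2HSV)
    m=((hsv[:,:,2]>135)&(hsv[:,:,1]<75)).astype(np.uint8); m[:, :285]=0; m[:,362:]=0; m[:150]=0
    m=cv2.morphologyEx(m,cv2.MORPH_CLOSE,np.ones((9,9),np.uint8))
    n,lab,st,_=cv2.connectedComponentsWithStats(m); i=1+np.argmax(st[1:,4]); mm=lab==i
    wid=mm.sum(1); rows=np.nonzero(wid>38)[0]; r0,r1=rows.min(),rows.max()+1
    cols=lambda v:(np.nonzero(mm[v])[0].min(),np.nonzero(mm[v])[0].max()+1)
    print("rows",r0,r1,"cols",cols(r0+4),cols(r1-5),"tongue end row",np.nonzero(mm.any(1))[0].max()+1)
    B=R.from_rotvec([0,-alpha,0])   # block frame in tool: bz = -tool z leaning
    def pt(o,x): # block frame: x=+tool x side, up=-z
        return np.array([o[0],0,o[1]])+B.apply([x,0,-.011])
    def f(o): return [proj(w,s["tcp_pos"]+r.apply(pt(o,x)))[1]-v for x,v in ((L/2,r0),(-L/2,r1))]
    o=least_squares(f,[0,-.02]).x
    c0=sum(cols(r0+4))/2; c1=sum(cols(r1-5))/2
    q=[proj(w,s["tcp_pos"]+r.apply(pt(o,x)+[0,dy,0]))[0] for x in (L/2,-L/2) for dy in (-.013,.013)]
    yo=((c0-(q[0]+q[1])/2)/(q[1]-q[0])+(c1-(q[2]+q[3])/2)/(q[3]-q[2]))/2*.026
    off=np.array([o[0],yo,o[1]]); print("offset mm",(off*1000).round(1),"pred cols",np.round(q,0)); return off
def place(off,c,phi,pitch):
    g=tool(phi,pitch); t=np.array(c)-g.apply(off); print("TCP target",t.round(4)); plan(t,phi,pitch)
E
python3 - <<'E'
from h import *
s=manip.sense(); z=R.from_quat(s["tcp_rot"]).as_matrix()[:,2]; print("pitch",np.arcsin(z[0]))
off=held(); print("from bin model", "need approx x",(tool(185.3,.354).inv().apply(binp(HR,.0615,.029,.015,.6)-np.array([.680,.0229,.056]))*1000).round(1))
place(off,tray(-.0435,.0575,.12),184.5,.354)
E
```

```text
pitch 0.3538549193950809
rows 209 326 cols (np.int64(296), np.int64(351)) (np.int64(296), np.int64(350)) tongue end row 354
offset mm [ -2.1   0.2 -20.7] pred cols [295. 351. 295. 350.]
from bin model need approx x [  0.6   0.5 -22.7]
TCP target [ 0.418  -0.2171  0.0998]
turn [0.62 0.07 0.7 ] shift mm before turn [ 247.7 -213.9   -2.3] after [ 245.1 -216.9    0.4] open 0.284
```

```bash
python3 -m handwheel '[[0.03,-0.026,0,0,0,0,1],[0.0435,-0.0375,0,0,0,0,1],[0.0435,-0.0375,0,0,0,0,1],[0.0435,-0.0375,0,0,0,0,1],[0.0435,-0.0375,0,0,0,0,1],[0.0435,-0.0375,0,0,0,0,1],[0,0,0,0,8.55,0,1],[0,0,0,0,8.55,0,1],[0,0,0,0,8.55,0,1],[0,0,0,0.5,8.55,0.7,1],[0,0,0,0,0,0,1],[0,0,0,0,0,0,1]]'| grep -E "tcp_pos|force|open"
python3 - <<'E'
from h import *
off=held()
place(off,tray(-.0435,.0575,.045),184.5,-.246); place(off,tray(-.0435,.0575,.017),184.5,-.246)
print(manip.sense()["joint_pos"].round(2))
E
```

```text
tcp_pos: [0.4195, -0.2161, 0.0974]
force: [0.7, 0.2, -0.1]
opening: 0.283
grasp_force: 60.2Traceback (most recent call last):
  File "<stdin>", line 2, in <module>
  File "h.py", line 44, in held
    wid=mm.sum(1); rows=np.nonzero(wid>38)[0]; r0,r1=rows.min(),rows.max()+1
                                                     ~~~~~~~~^^
    return umr_minimum(a, axis, None, out, keepdims, initial, where)
ValueError: zero-size array to reduction operation minimum which has no identity
```

```bash
sed -i 's/def held(L=.056,alpha=.246,sgn=1)/def held(L=.056,alpha=.246,V=135)/; s/hsv\[:,:,2\]>135)/hsv[:,:,2]>V)/' h.py
python3 - <<'E'
from h import *
w=vision.snapshot("wrist"); hsv=cv2.cvtColor(w["color"],cv2.COLOR_RGB2HSV); print("col 310:",[(v,hsv[v,312,1].item(),hsv[v,312,2].item()) for v in range(170,350,9)])
off=np.array([-.0017,.0003,-.021])
place(off,tray(-.0435,.0575,.045),184.5,-.246); place(off,tray(-.0435,.0575,.017),184.5,-.246)
print(manip.sense()["joint_pos"].round(2))
E
```

```text
col 310: [(170, 19, 67), (179, 74, 24), (188, 89, 23), (197, 82, 25), (206, 54, 52), (215, 53, 130), (224, 36, 71), (233, 41, 74), (242, 43, 71), (251, 39, 72), (260, 42, 73), (269, 52, 59), (278, 36, 64), (287, 46, 66), (296, 37, 62), (305, 27, 66), (314, 45, 63), (323, 55, 112), (332, 40, 167), (341, 45, 160)]
TCP target [ 0.4061 -0.2181  0.025 ]
turn [-0.27  0.41  0.2 ] shift mm before turn [-4.4 -0.4 74.4] after [-4.9 -0.7 74.4] open 0.286
TCP target [ 0.4061 -0.2181 -0.003 ]
turn [-0.27  0.41  0.2 ] shift mm before turn [-11.   -0.3 101.6] after [-11.7  -0.7 101.6] open 0.286
[-0.1   0.36 -0.39  0.05 -1.06 -1.42]
```

```bash
python3 -m handwheel '[[-0.0015,-0.0003,0.03,-0.2,0.4,0.2,1],[-0.0015,-0.0003,0.03,0,0,0,1],[-0.0015,0,0.014,0,0,0,1],[0,0,0,0,0,0,1],[0,0,0,0,0,0,1],[0,0,0,0,0,0,1]]'| grep -E "tcp_pos|force|open"
python3 - <<'E'
from h import *
off=np.array([-.0017,.0003,-.021])
place(off,tray(-.0435,.0575,.017),184.5,-.246)
w=vision.snapshot("wrist"); hsv=cv2.cvtColor(w["color"],cv2.COLOR_RGB2HSV)
print("block bottom near end pred px",proj(w,tray(-.0715,.0575,.034)),"slot near wall pred",proj(w,tray(-.0745,.0575,.011)))
print("V col 308:",[(v,hsv[v,308,2].item()) for v in range(150,240,4)])
print("row slot:",[(u,hsv[int(proj(w,tray(-.0735,.0575,.011))[1])+2,u,2].item()) for u in range(270,380,5)])
E
```

```text
tcp_pos: [0.408, -0.2184, 0.0267]
force: [-0.2, 0.3, -1.1]
opening: 0.281
grasp_force: 60.2
TCP target [ 0.4061 -0.2181 -0.003 ]
turn [-0.14  0.18  0.02] shift mm before turn [-5.3  0.5 29.2] after [-5.4  0.4 29.2] open 0.281
block bottom near end pred px [324.2392321  201.84835314] slot near wall pred [324.13828487 193.25921238]
V col 308: [(150, 117), (154, 111), (158, 107), (162, 116), (166, 122), (170, 119), (174, 117), (178, 130), (182, 54), (186, 65), (190, 65), (194, 23), (198, 28), (202, 30), (206, 58), (210, 117), (214, 132), (218, 132), (222, 63), (226, 63), (230, 64), (234, 68), (238, 67)]
row slot: [(270, 66), (275, 64), (280, 67), (285, 66), (290, 65), (295, 70), (300, 24), (305, 23), (310, 21), (315, 25), (320, 18), (325, 21), (330, 27), (335, 20), (340, 28), (345, 19), (350, 23), (355, 65), (360, 77), (365, 116), (370, 113), (375, 117)]
```

```bash
python3 -m handwheel '[[-0.0015,0.0008,0.01,0,0,0,1],[-0.002,0,0.01,0,0,0,1],[0,0,0,0,0,0,1],[0,0,0,0,0,0,1]]'| grep -E "tcp_pos|force|open";python3 -m handwheel '[[-0.0005,0,0.004,0,0,0,1],[-0.0005,0,0.004,0,0,0,1],[-0.0003,0,0.0015,0,0,0,1],[0,0,0,0,0,0,1],[0,0,0,0,0,0,1]]'| grep -E "tcp_pos|force|open"; python3 -c "
from h import *
place(np.array([-.0017,.0003,-.021]),tray(-.0435,.0583,.017),184.5,-.246)"
```

```text
tcp_pos: [0.4055, -0.2176, 0.0053]
force: [-0.0, -0.1, -0.4]
opening: 0.284
grasp_force: 60.2
tcp_pos: [0.4046, -0.2177, -0.0039]
force: [-0.2, -0.0, -1.1]
opening: 0.281
grasp_force: 60.2
TCP target [ 0.406  -0.2173 -0.003 ]
turn [-0.11  0.06  0.02] shift mm before turn [-1.2  0.2 -1.3] after [-1.2  0.3 -1.3] open 0.281
```

```bash
python3 -m handwheel '[[0,0,0,0,0,0,0],[0,0,0,0,0,0,0],[0,0,0,0,0,0,0],[0,0,0,0,0,0,0],[0,0,0,0,0,0,0],[0,0,-0.02,0,0,0,0],[0,0,-0.05,0,0,0,0],[0,0,-0.05,0,0,0,0],[0,0,0,0,0,0,0],[0,0,0,0,0,0,0]]'| grep -E "time|tcp_pos|force|open"
cat >> h.py <<'E'
def blocks(w,z=.026,sm=70,V=75,mn=600):
    """grey/white rectangles of tray, in the tray frame (mm): centre, size, angle"""
    hsv=cv2.cvtColor(w["color"],cv2.COLOR_RGB2HSV); a=np.radians(TYAW); Rt=np.array([[np.cos(a),-np.sin(a)],[np.sin(a),np.cos(a)]])
    m=((hsv[:,:,2]>V)&(hsv[:,:,1]<sm)).astype(np.uint8)
    for c in cv2.findContours(m,cv2.RETR_LIST,cv2.CHAIN_APPROX_NONE)[0]:
        if cv2.contourArea(c)<mn: continue
        p=np.array([(ray(w,u,v,z)[:2]-TR)@Rt*1000 for u,v in c[:,0]],np.float32); r=cv2.minAreaRect(p); print("c",np.round(r[0],1),"size",np.round(r[1],1),"ang",round(r[2],1),"px",cv2.boundingRect(c))
E
python3 - <<'E'
from h import *
w=vision.snapshot("wrist"); blocks(w); 
d=vision.snapshot("top"); hsv=cv2.cvtColor(d["color"],cv2.COLOR_RGB2HSV)
s=R.from_quat(manip.sense()["tcp_rot"]); print(np.arcsin(s.as_matrix()[0,2]))
blocks(d,V=150,mn=20)
E
```

```text
time_s: 36.15
tcp_pos: [0.4328, -0.2149, 0.112]
force: [-0.8, -0.3, -1.0]
opening: 0.5
grasp_force: 0.0
c [43.6 57.6] size [59.4 32. ] ang 0.1 px (303, 264, 39, 70)
c [  38.8 -190.7] size [42.7 89.2] ang 85.6 px (0, 239, 52, 104)
c [   7.9 -134.8] size [44.8 45. ] ang 0.0 px (63, 230, 55, 54)
c [14.1 45.5] size [ 66.  129.6] ang 89.4 px (268, 186, 80, 154)
c [-37.8  57.2] size [73.1 25.5] ang 0.0 px (306, 157, 32, 90)
c [-36.8 -51.1] size [80.3 31.7] ang 2.8 px (166, 154, 42, 98)
c [-13.7 -22.5] size [134.2 102. ] ang 0.0 px (160, 149, 127, 162)
-0.24735073285608894
c [-378.3  264.4] size [20.  13.6] ang 86.8 px (326, 371, 8, 6)
c [-377.   243.4] size [14.7 20.7] ang 22.2 px (333, 369, 9, 6)
c [-357.   318.4] size [20.  13.8] ang 43.5 px (307, 363, 8, 7)
c [-336.   531.7] size [10.8 25.4] ang 5.9 px (231, 361, 10, 5)
c [-395.   262.9] size [273.8 103.6] ang 82.4 px (281, 357, 98, 43)
c [-315.2  565.7] size [31.4 13.7] ang 86.8 px (218, 354, 12, 6)
c [-356.1  507.8] size [194.1 103.6] ang 80.1 px (208, 348, 73, 46)
c [-264.1  233.3] size [29.1 30.8] ang 86.7 px (333, 326, 11, 12)
c [-
[... 654 characters left out ...]
-38.4 -56.4] size [21.2 69.2] ang 84.4 px (426, 237, 8, 24)
c [-43.4 993.5] size [ 42.1 195.7] ang 76.9 px (62, 235, 31, 69)
c [139.2 975.7] size [30.4  9.2] ang 87.1 px (81, 206, 11, 4)
c [167.8 958.8] size [62.2  6. ] ang 2.3 px (91, 188, 3, 21)
c [148.6  46.8] size [95.4 71.4] ang 85.8 px (375, 178, 32, 24)
c [153.5 192.7] size [145.3 104.3] ang 82.6 px (320, 173, 48, 35)
c [283.6 960.5] size [ 13.5 169.4] ang 89.6 px (90, 135, 6, 54)
c [252.8 981.9] size [248.5 179.4] ang 1.1 px (55, 131, 61, 82)
c [373.3 420.1] size [119.4 102.2] ang 87.8 px (248, 110, 39, 32)
c [408.1 102.5] size [42.5 14.9] ang 80.6 px (360, 108, 14, 6)
c [378.6 332.9] size [129.1 442.9] ang 0.6 px (224, 102, 140, 45)
```

Compartment A reads aligned (0°, 73 × 25.5 mm, at y = 57). Next is the short one in the right bin.

```bash
python3 -m handwheel '[[0.012,0,-0.05,0,0,0,0],[0,0,-0.01,0,-8.7,0,0],[0,0,0,0,-8.7,0,0],[0,0,0,0,-8.7,0,0],[0,0,0,0,-8.7,0,0],[0,0,0,0,0,0,0]]'| grep -E "tcp_pos|force|open"; python3 -c "
from h import *
tipplan(binp(HR,.0715,-.029,.12,.6),180+CY,.36)"
```

```text
tcp_pos: [0.433, -0.2147, 0.1719]
force: [-0.6, 0.6, 0.5]
opening: 0.499
grasp_force: 0.0
turn [-0.3  -0.06 -0.83] shift mm before turn [-192.   159.5   96.7] after [-194.2  156.2   97.7] open 0.499
[-0.19  0.03 -0.55 -0.16 -0.64 -1.19]
```

```bash
python3 -m handwheel '[[-0.0385,0.032,0.019,0,0,0,0],[-0.0385,0.032,0.019,0,0,0,0],[-0.0385,0.032,0.019,0,0,0,0],[-0.0385,0.032,0.019,0,0,0,0],[-0.0385,0.032,0.019,0,0,-0.8,0],[0,0,0,0,0,0,0],[0,0,0,0,0,0,0]]'| grep -E "tcp_pos|force|open"
python3 - <<'E'
from h import *
tipplan(binp(HR,.0715,-.029,.0155,.6),180+CY,.36)
w=vision.snapshot("wrist"); hsv=cv2.cvtColor(w["color"],cv2.COLOR_RGB2HSV)
m=((hsv[:,:,2]>115)&(hsv[:,:,1]<80)).astype(np.uint8)
pf=[proj(w,binp(HR,a,b,.026,.6)) for a in (.0515,.0915) for b in (-.042,-.016)]; print("pred corners",np.round(pf,0).tolist())
for c in cv2.findContours(m,cv2.RETR_LIST,cv2.CHAIN_APPROX_NONE)[0]:
    x,y,ww,hh=cv2.boundingRect(c)
    if cv2.contourArea(c)>400 and 20<ww<80 and 200<x+ww/2<440: print(x,y,ww,hh,cv2.contourArea(c))
E
```

```text
tcp_pos: [0.6363, -0.0383, 0.151]
force: [0.3, -0.7, -0.3]
opening: 0.502
grasp_force: 0.0
turn [-0.38 -0.08  0.16] shift mm before turn [-21.8  -0.  102.6] after [-21.6  -0.7 102.6] open 0.502
[ 0.22  0.29 -0.38  0.1  -0.54 -1.77]
pred corners [[306.0, 197.0], [339.0, 197.0], [306.0, 248.0], [339.0, 248.0]]
217 220 24 51 552.5
306 196 32 50 1508.0
```

The block is exactly where predicted (306–338, 196–246), so I go down and grip.

```bash
python3 -m handwheel '[[-0.0115,0,0.03,0,0,0,0],[-0.0105,0,0.035,0,0,0,0],[0,0,0.02,0,0,0,0],[0,0,0,0,0,0,0],[0,0,0.01,0,0,0,0],[0,0,0,0,0,0,0],[0,0,0,0,0,0,0]]'| grep -E "tcp_pos|force|open"; python3 -c "
from h import *
tipplan(binp(HR,.0715,-.029,.0155,.6),180+CY,.36)"
```

```text
tcp_pos: [0.6909, -0.0339, 0.0724]
force: [-0.5, -0.3, -0.0]
opening: 0.501
grasp_force: 0.0
turn [-0.36  0.19  0.13] shift mm before turn [2.  0.1 9.8] after [2.  0.1 9.8] open 0.501
[ 0.2   0.47 -0.35  0.12 -0.4  -1.78]
```

```bash
python3 -m handwheel '[[0.002,0,0.005,0,0,0,0],[0,0,0.004,0,0,0,0],[0,0,0,0,0,0,0],[0,0,0,0,0,0,0],[0,0,0,0,0,0,1],[0,0,0,0,0,0,1],[0,0,0,0,0,0,1],[0,0,0,0,0,0,1],[0,0,0,0,0,0,1],[0,0,0,0,0,0,1],[0,0,0,0,0,0,1]]'| grep -E "tcp_pos|force|open"; python3 -m handwheel '[[0,0,-0.01,0,0,0,1],[0,0,-0.03,0,0,0,1],[0,0,-0.05,0,0,0,1],[0,0,-0.04,0,0,0,1],[0,0,0,0,0,0,1],[0,0,0,0,0,0,1]]'| grep -E "tcp_pos|force|open"
python3 - <<'E'
from h import *
z=R.from_quat(manip.sense()["tcp_rot"]).as_matrix()[:,2]; p=np.arcsin(z[0]); print("pitch",p)
off=held(L=.040,alpha=.6-p,V=115)
place(off,tray(.054,.058,.12),184.5,p)
E
```

```text
tcp_pos: [0.6923, -0.0339, 0.0627]
force: [-1.6, -0.0, 2.4]
opening: 0.284
grasp_force: 60.0
tcp_pos: [0.6453, -0.0374, 0.1835]
force: [0.4, 0.1, -0.3]
opening: 0.282
grasp_force: 59.8
pitch 0.35972306238023466
rows 222 305 cols (np.int64(296), np.int64(350)) (np.int64(297), np.int64(349)) tongue end row 305
offset mm [ -0.8   0.1 -19.5] pred cols [295. 351. 296. 350.]
TCP target [ 0.5161 -0.2087  0.1014]
turn [-0.08 -0.01  0.85] shift mm before turn [ 164.  -158.1   26.2] after [ 161.6 -160.6   26. ] open 0.283
```

```bash
python3 -m handwheel '[[0.02,-0.02,-0.01,0,0,0,1],[0.036,-0.0345,0.006,0,0,0,1],[0.036,-0.0345,0.01,0,0,0,1],[0.036,-0.0345,0.01,0,0,0,1],[0.036,-0.0345,0.01,0,0,0.8,1],[0,0,0,0,8.6,0,1],[0,0,0,0,8.6,0,1],[0,0,0,0,8.6,0,1],[0,0,0,0,8.6,0,1],[0,0,0,0,0,0,1],[0,0,0,0,0,0,1]]'| grep -E "tcp_pos|force|open"
cat >> h.py <<'E'
def slotpx(w,x,y,half=.02):
    """V profile across/along a compartment about tray point (x,y): where the black floor starts and stops, tray mm"""
    V=cv2.cvtColor(w["color"],cv2.COLOR_RGB2HSV)[:,:,2]
    for n,f in (("along",lambda t:tray(x+t,y,.011)),("across",lambda t:tray(x,y+t,.011))):
        o=[]
        for t in np.arange(-.045,.0451,.001):
            u,v=np.round(proj(w,f(t))).astype(int)
            o.append(int(V[v,u]) if 0<=v<400 and 0<=u<640 else -1)
        print(n,"from",round(1000*((x if n=="along" else y)-.045)),o)
E
python3 - <<'E'
from h import *
off=np.array([-.0008,.0001,-.0195])
place(off,tray(.054,.058,.05),184.5,-.24)
w=vision.snapshot("wrist"); slotpx(w,.040,.058)
E
```

```text
tcp_pos: [0.5163, -0.2083, 0.1011]
force: [-0.2, -0.1, 0.1]
opening: 0.282
grasp_force: 59.8
TCP target [ 0.5046 -0.2097  0.0312]
turn [-0.05 -0.04  0.02] shift mm before turn [-5.3 -0.3 70.7] after [-5.2 -0.4 70.7] open 0.282
along from -5 [124, 120, 120, 123, 123, 120, 87, 42, 25, 19, 16, 28, 76, 73, 77, 71, 74, 78, 79, 79, 74, 79, 80, 54, 25, 23, 21, 25, 26, 20, 26, 25, 19, 28, 23, 21, 24, 48, 114, 121, 123, 123, 122, 119, 120, 120, 118, 123, 123, 121, 117, 122, 119, 121, 120, 121, 117, 119, 124, 123, 122, 117, 118, 119, 121, 68, 63, 70, 92, 119, 143, 143, 150, 150, 151, 154, 151, 151, 148, 149, 151, 148, 152, 147, 147, 150, 148, 149, 149, 149, 148]
across from 13 [28, 31, 73, 124, 119, 99, 94, 88, 91, 99, 96, 73, 74, 73, 73, 75, 82, 75, 77, 82, 78, 72, 75, 78, 77, 76, 75, 74, 69, 39, 21, 25, 20, 21, 21, 66, 121, 124, 118, 124, 122, 125, 125, 119, 117, 120, 124, 120, 123, 122, 118, 121, 119, 119, 115, 43, 25, 23, 19, 23, 34, 72, 76, 83, 76, 73, 84, 106, 125, 124, 122, 118, 122, 123, 121, 119, 116, 114, 114, 115, 113, 113, 117, 115, 118, 116, 118, 121, 119, 118, 122]
```

The profile gives the short compartment as 18.5 to 80.5 mm along and 42 to 74 mm across, so the block's home is at (57, 58).

```bash
python3 - <<'E'
from h import *
place(np.array([-.0008,.0001,-.0195]),tray(.0571,.058,.017),184.5,-.24)
E
python3 -m handwheel '[[-0.003,-0.0003,0.03,0,0,0,1],[-0.003,0,0.03,0,0,0,1],[-0.002,0,0.01,0,0,0,1],[0,0,0,0,0,0,1],[0,0,0,0,0,0,1]]'| grep -E "tcp_pos|force|open"
python3 - <<'E'
from h import *
place(np.array([-.0008,.0001,-.0195]),tray(.0571,.058,.017),184.5,-.24)
w=vision.snapshot("wrist"); slotpx(w,.040,.058)
print("tongue tip/near-end of block bottom pred:",proj(w,tray(.0371,.058,.040)),proj(w,tray(.0211,.058,.040)))
E
```

```text
TCP target [ 0.5077 -0.2094 -0.0018]
turn [-0.07  0.02  0.  ] shift mm before turn [-1.630e+01 -1.000e-01  1.027e+02] after [-16.4  -0.3 102.7] open 0.282
tcp_pos: [0.5096, -0.2099, 0.0341]
force: [0.5, 0.7, -0.9]
opening: 0.28
grasp_force: 59.8
TCP target [ 0.5077 -0.2094 -0.0018]
turn [-0.15  0.26  0.02] shift mm before turn [-6.5  0.7 35.3] after [-6.7  0.6 35.2] open 0.28
along from -5 [122, 125, 124, 119, 129, 129, 104, 21, 27, 22, 19, 56, 75, 71, 72, 80, 72, 78, 77, 76, 78, 73, 78, 64, 21, 21, 19, 20, 115, 127, 122, 124, 123, 123, 124, 126, 125, 123, 128, 122, 122, 123, 124, 123, 124, 124, 126, 122, 83, 65, 67, 122, 133, 149, 152, 152, 154, 152, 153, 152, 155, 155, 153, 152, 155, 153, 152, 154, 150, 151, 149, 153, 151, 149, 155, 152, 154, 147, 150, 153, 152, 151, 154, 146, 148, 151, 149, 149, 149, 149, 148]
across from 13 [20, 15, 40, 68, 71, 71, 68, 69, 72, 72, 71, 73, 78, 72, 75, 72, 75, 69, 76, 75, 74, 69, 77, 71, 77, 74, 78, 74, 74, 21, 20, 21, 17, 24, 21, 22, 56, 122, 120, 121, 122, 126, 122, 123, 123, 124, 120, 121, 119, 123, 120, 106, 44, 25, 17, 25, 23, 21, 24, 25, 25, 76, 73, 76, 74, 75, 80, 105, 127, 128, 126, 127, 122, 122, 129, 118, 116, 113, 117, 114, 111, 121, 118, 119, 116, 121, 120, 118, 121, 122, 123]
tongue tip/near-end of block bottom pred: [324.27312546 213.9890474 ] [324.32379598 184.26486582]
```

```bash
python3 -m handwheel '[[-0.002,0.0008,0.012,0,0,0,1],[-0.0025,0,0.012,0,0,0,1],[0,0,0,0,0,0,1],[0,0,0,0,0,0,1]]'| grep -E "tcp_pos|force|open";python3 -m handwheel '[[-0.0008,0,0.004,0,0,0,1],[-0.0008,0,0.004,0,0,0,1],[-0.0004,0,0.003,0,0,0,1],[0,0,0,0,0,0,1],[0,0,0,0,0,0,1]]'| grep -E "tcp_pos|force|open"; python3 -c "
from h import *
place(np.array([-.0008,.0001,-.0195]),tray(.0571,.058,.017),184.5,-.24)"
```

```text
tcp_pos: [0.5073, -0.209, 0.0082]
force: [0.1, 0.8, 0.2]
opening: 0.285
grasp_force: 59.8
tcp_pos: [0.5071, -0.2091, -0.0028]
force: [1.0, 0.1, -0.6]
opening: 0.283
grasp_force: 59.8
TCP target [ 0.5077 -0.2094 -0.0018]
turn [-0.12  0.16  0.02] shift mm before turn [-0.3 -0.4 -1.1] after [-0.3 -0.4 -1.1] open 0.283
```

Aligned and no contact force, so I release, check, and then push the right bin shut with shut fingers in front of the handle bar.

```bash
python3 -m handwheel '[[0,0,0,0,0,0,0],[0,0,0,0,0,0,0],[0,0,0,0,0,0,0],[0,0,0,0,0,0,0],[0,0,0,0,0,0,0],[0,0,-0.02,0,0,0,0],[0,0,-0.05,0,0,0,0],[0,0,-0.05,0,0,0,1],[0,0,0,0,0,0,1],[0,0,0,0,0,0,1]]'| grep -E "time|tcp_pos|force|open"
python3 - <<'E'
from h import *
w=vision.snapshot("wrist"); blocks(w)
f=lambda t:binp(HR,-.045,0,.09,t)
c=np.radians(CY); X=np.array([np.cos(c),np.sin(c),0])
p=f(.6)-X*.032; p[2]=.037
plan([*p[:2],.10],180+CY); plan(p,180+CY)
for t in (.6,.45,.3,.15,0): print(t,(f(t)-f(.6)).round(4), np.dot(f(t)-f(.6),X).round(4))
E
```

```text
time_s: 45.45
tcp_pos: [0.5342, -0.2063, 0.1135]
force: [-0.8, 0.4, -0.7]
opening: 0.001
grasp_force: 0.0
c [194.6 272.6] size [ 11.8 113.9] ang 0.7 px (506, 346, 134, 15)
c [151.1 279. ] size [68.4 89.8] ang 0.8 px (532, 264, 108, 80)
c [  14.5 -134.9] size [45.6 45.7] ang 62.0 px (56, 107, 56, 62)
c [   8.  -180.2] size [44.  86.5] ang 85.2 px (0, 75, 56, 109)
c [-31.6   2.3] size [31.8 79.4] ang 89.3 px (232, 30, 41, 103)
c [-31.7 -52.5] size [31.3 79.8] ang 88.2 px (164, 30, 40, 103)
c [3.6 2.4] size [158.9 152. ] ang 0.0 px (155, 24, 193, 201)
turn [  0.05 -13.78  -0.79] shift mm before turn [  3.2 186.2  13.8] after [  3.8 186.3  12.8] open -0.004
turn [  0.05 -13.78  -0.79] shift mm before turn [-11.8 186.2  75. ] after [  3.8 186.3  75.8] open -0.004
0.6 [0. 0. 0.] 0.0
0.45 [0.0083 0.0008 0.0126] 0.0083
0.3 [0.0183 0.0017 0.0238] 0.0184
0.15 [0.0299 0.0028 0.0334] 0.03
0 [0.0428 0.004  0.0411] 0.043
```

```bash
python3 -m handwheel '[[0,0,0,0,-6.9,-0.4,1],[0,0,0,0,-6.9,-0.4,1],[0.001,0.06,0.004,0,0,0,1],[0.001,0.06,0.004,0,0,0,1],[0.001,0.06,0.004,0,0,0,1],[0.001,0.0063,0.001,0,0,0,1],[0,0,0.04,0,0,0,1],[0,0,0.023,0,0,0,1],[0,0,0,0,0,0,1],[0,0,0,0,0,0,1]]'| grep -E "tcp_pos|force|open"; python3 -c "
from h import *
c=np.radians(CY); p=binp(HR,-.045,0,.09,.6)-.032*np.array([np.cos(c),np.sin(c),0]); p[2]=.037; plan(p,180+CY)"
```

```text
tcp_pos: [0.514, -0.022, 0.0381]
force: [0.4, -0.2, 1.0]
opening: -0.004
grasp_force: 0.0
turn [-0.02  0.16  0.01] shift mm before turn [1.3 0.8 1.1] after [1.3 0.8 1.1] open -0.004
```

```bash
python3 -m handwheel '[[-0.008,0,0,0,0,0,1],[-0.008,0,0,0,0,0,1],[-0.004,0,-0.006,0,0,0,1],[-0.0045,0,-0.006,0,0,0,1],[-0.005,0,-0.006,0,0,0,1],[-0.005,0,-0.005,0,0,0,1],[-0.006,0,-0.005,0,0,0,1],[-0.006,0,-0.005,0,0,0,1],[-0.006,0,-0.004,0,0,0,1],[0,0,0,0,0,0,1]]'| grep -E "tcp_pos|force"; python3 -m handwheel '[[-0.006,0,-0.003,0,0,0,1],[0,0,0,0,0,0,1],[0,0,0,0,0,0,1]]'| grep -E "tcp_pos|force"; python3 -m handwheel '[[-0.004,0,0,0,0,0,1],[0,0,0,0,0,0,1],[0,0,0,0,0,0,1]]'| grep -E "tcp_pos|force"
```

```text
tcp_pos: [0.5669, -0.0167, 0.0763]
force: [-2.1, -1.0, 1.7]
grasp_force: 1.0
tcp_pos: [0.5725, -0.0159, 0.078]
force: [-1.7, -0.4, 0.9]
grasp_force: 0.9
tcp_pos: [0.5724, -0.0162, 0.0773]
force: [-9.9, -0.2, 6.0]
grasp_force: 4.7
```

The right bin is shut at its stop. Next, hook the left bin.

```bash
sed -i 's/HL=np.array(\[.6164,.1553,.03\])/HL=np.array([.6166,.1525,.03])/' h.py; python3 -m handwheel '[[-0.004,0,0,0,0,0,1],[0,0,0,0,0,0,1],[0,0,0,0,0,0,1]]'| grep -E "tcp_pos|force"; python3 -m handwheel '[[0.03,0,0,0,0,0,1],[0.01,0,-0.05,0,0,0,1],[0,0,-0.06,0,0,0,1],[0,0,0,0,0,0,1],[0,0,0,0,0,0,1]]'| grep -E "tcp_pos|force"
python3 - <<'E'
from h import *
w=vision.snapshot("wrist"); hsv=cv2.cvtColor(w["color"],cv2.COLOR_RGB2HSV); V=hsv[:,:,2].astype(int);S=hsv[:,:,1]
for H in (HR,HL):
    a,b=proj(w,binp(H,-.045,.05,.095)),proj(w,binp(H,-.045,-.05,.095)); print("bar pred",a.round(0),b.round(0))
    for u in (a*.3+b*.7,a*.7+b*.3):
        u=u.astype(int); print([(v,V[v,u[0]].item(),S[v,u[0]].item()) for v in range(u[1]-14,min(399,u[1]+15),2)])
    r=int(a[1])+1; row=[x for x in range(640) if V[r,x]>110 and S[r,x]<60]; print("bright cols",row[:1],row[-1:],len(row))
p=binp(HL,-.022,0,.09); plan([*p[:2],.20],180+CY); plan([*p[:2],.078],180+CY)
E
```

```text
tcp_pos: [0.5722, -0.0164, 0.0769]
force: [-17.2, 0.6, 11.2]
grasp_force: 8.7
tcp_pos: [0.5403, -0.0186, 0.1878]
force: [-0.6, -0.3, -1.1]
grasp_force: 0.0
bar pred [386. 259.] [259. 259.]
[(245, 67, 61), (247, 70, 62), (249, 72, 57), (251, 103, 62), (253, 62, 58), (255, 98, 49), (257, 128, 54), (259, 28, 46), (261, 19, 134), (263, 19, 148), (265, 19, 67), (267, 19, 40), (269, 15, 34), (271, 16, 128), (273, 12, 21)]
[(245, 60, 60), (247, 59, 69), (249, 59, 61), (251, 105, 56), (253, 60, 64), (255, 94, 57), (257, 109, 51), (259, 23, 67), (261, 18, 113), (263, 13, 118), (265, 12, 128), (267, 16, 64), (269, 18, 28), (271, 13, 98), (273, 16, 112)]
bright cols [260] [592] 192
bar pred [594. 259.] [467. 259.]
[(245, 63, 69), (247, 64, 48), (249, 58, 66), (251, 102, 50), (253, 68, 53), (255, 85, 51), (257, 120, 47), (259, 153, 50), (261, 159, 37), (263, 162, 39), (265, 99, 54), (267, 33, 70), (269, 28, 18), (271, 32, 56), (273, 26, 78)]
[(245, 158, 140), (247, 162, 143), (249, 154, 157), (251, 160, 150), (253, 86, 113), (255, 80, 54), (257, 122, 54), (259, 147, 47), (261, 156, 42), (263, 161, 41), (265, 111, 55), (267, 31, 58), (269, 35, 73), (271, 36, 50), (273, 33, 62)]
bright cols [260] [592] 192
turn [0.01 0.12 0.03] shift mm before turn [-70.6 163.5 -12.9] after [-70.5 163.5 -13.1] open -0.004
turn [0.01 0.12 0.03] shift mm before turn [-70.3 163.5 109.1] after [-70.5 163.5 108.9] open -0.004
```

```bash
python3 -m handwheel '[[-0.02,0.05,-0.013,0,0,0,1],[-0.02,0.057,0,0,0,0,1],[-0.03,0.0565,0,0,0,0,1],[0,0,0,0,0,0,1],[0,0,0.05,0,0,0,1],[0,0,0.045,0,0,0,1],[0,0,0.027,0,0,0,1],[0,0,0,0,0,0,1],[0,0,0,0,0,0,1]]'| grep -E "tcp_pos|force"
python3 - <<'E'
from h import *
s=manip.sense(); p=s["tcp_pos"]; r=R.from_quat(s["tcp_rot"]); print(s["joint_pos"].round(2))
for t,q in [(0,0),(.1,0.),(.2,0),(.3,.05),(.4,.12),(.5,.19),(.6,.25),(.64,.25)]:
    g=tool(180+CY,q); n=binp(HL,-.045,0,.09,t)-.0165*g.apply([1,0,0])+.042*g.apply([0,0,1])
    print(t,"shift",(r.inv().apply(n-p)*1000).round(1),"turn",np.degrees((r.inv()*g).as_rotvec()).round(1)); p,r=n,g
E
```

```text
tcp_pos: [0.5946, 0.1487, 0.0797]
force: [-0.2, -0.5, -0.1]
grasp_force: 0.0
[ 0.51  0.48 -0.19  0.   -0.9  -1.99]
0 shift [6.2 1.7 1.7] turn [-0.   0.2  0. ]
0.1 shift [ 8.8 -0.   4.9] turn [0. 0. 0.]
0.2 shift [8.2 0.  5.8] turn [0. 0. 0.]
0.3 shift [ 5.5 -0.   5.7] turn [-0.  -2.9  0. ]
0.4 shift [ 4.4 -0.   5.7] turn [ 0. -4. -0.]
0.5 shift [4.2 0.  5.9] turn [ 0. -4.  0.]
0.6 shift [4.3 0.  6.3] turn [ 0.  -3.4  0. ]
0.64 shift [ 2.7 -0.   3. ] turn [0. 0. 0.]
```

```bash
python3 -m handwheel '[[0.006,0.0015,0.002,0,0,0,1],[0.0045,0,0.0025,0,0,0,1],[0.0045,0,0.0025,0,0,0,1],[0.004,0,0.003,0,0,0,1],[0.004,0,0.003,0,0,0,1],[0.0055,0,0.0057,0,-2.9,0,1],[0.0044,0,0.0057,0,-4,0,1],[0,0,0,0,0,0,1],[0.0042,0,0.0059,0,-4,0,1],[0.0043,0,0.0063,0,-3.4,0,1],[0.0027,0,0.003,0,0,0,1],[0,0,0,0,0,0,1],[0,0,0,0,0,0,1]]'| grep -E "tcp_pos|force"; python3 -m handwheel '[[0.003,0,0.002,0,0,0,1],[0,0,0,0,0,0,1],[0,0,0,0,0,0,1]]'| grep -E "tcp_pos|force"
python3 - <<'E'
from h import *
g=tool(180+CY,.25); n=binp(HL,-.045,0,.09,.6)-.0165*g.apply([1,0,0])+.042*g.apply([0,0,1]); plan(n,180+CY,.25); print(manip.sense()["joint_pos"].round(2))
E
```

```text
tcp_pos: [0.5569, 0.1498, 0.0412]
force: [5.7, 1.8, 6.0]
grasp_force: 3.2
tcp_pos: [0.5571, 0.1506, 0.0403]
force: [10.3, -1.5, 8.9]
grasp_force: 6.0
turn [0.46 0.96 0.1 ] shift mm before turn [ 1.6 -3.6 -2.5] after [ 1.6 -3.6 -2.4] open -0.002
[ 0.59  0.38 -0.68  0.42 -0.29 -2.45]
```

```bash
python3 -m handwheel '[[0.005,0,0.001,0,0,0,1],[0,0,0,0,0,0,1],[0,0,0,0,0,0,1]]'| grep -E "tcp_pos|force"; python3 -m handwheel '[[-0.012,0,-0.005,0,0,0,1],[0,0,-0.05,0,0,0,1],[0,0,-0.06,0,0,0,1],[0,0,0,0,0,0,0],[0,0,0,0,0,0,0],[0,0,0,0,0,0,0]]'| grep -E "tcp_pos|force|open"
python3 - <<'E'
from h import *
tipplan(binp(HL,.084,-.029,.12,.6),180+CY,.36)
E
```

```text
tcp_pos: [0.557, 0.151, 0.0405]
force: [25.4, -10.0, 8.2]
grasp_force: 13.0
tcp_pos: [0.528, 0.1436, 0.1452]
force: [-0.4, -0.9, 0.2]
opening: 0.501
grasp_force: 0.0
turn [-0.09 -6.36  0.04] shift mm before turn [-97.9 -28.3  13.9] after [-95.8 -28.3  24.6] open 0.501
[ 0.63  0.19 -0.55  0.22 -0.63 -2.28]
```

```bash
python3 -m handwheel '[[-0.03,-0.009,0,0,0,0,0],[-0.035,-0.01,0.004,0,0,0,0],[-0.033,-0.009,0.01,0,0,0,0],[0,0,0,0,-6.4,0,0],[0,0,0,0,0,0,0],[0,0,0,0,0,0,0]]'| grep -E "tcp_pos|force|open"
python3 - <<'E'
from h import *
tipplan(binp(HL,.0835,-.029,.0155,.6),180+CY,.36)
w=vision.snapshot("wrist"); hsv=cv2.cvtColor(w["color"],cv2.COLOR_RGB2HSV)
pf=[proj(w,binp(HL,a,b,.026,.6)) for a in (.0555,.1115) for b in (-.042,-.016)]; print("pred corners",np.round(pf,0).tolist())
for V in (80,115):
  m=((hsv[:,:,2]>V)&(hsv[:,:,1]<80)).astype(np.uint8)
  for c in cv2.findContours(m,cv2.RETR_LIST,cv2.CHAIN_APPROX_NONE)[0]:
    x,y,ww,hh=cv2.boundingRect(c)
    if cv2.contourArea(c)>400 and 20<ww<80 and 200<x+ww/2<440: print(V,x,y,ww,hh,cv2.contourArea(c))
E
```

```text
tcp_pos: [0.6298, 0.1256, 0.1572]
force: [-0.2, -0.5, -0.8]
opening: 0.5
grasp_force: 0.0
turn [-0.02  0.14  0.06] shift mm before turn [-22.4  -1.  102.4] after [-22.6  -1.  102.4] open 0.5
[ 0.51  0.29 -0.44  0.29 -0.53 -2.22]
pred corners [[305.0, 188.0], [338.0, 188.0], [305.0, 259.0], [338.0, 259.0]]
80 184 365 33 35 636.0
80 360 107 75 17 602.5
80 233 107 69 16 565.0
115 184 366 33 34 607.0
115 308 188 33 70 2206.0
```

The block is at (308–341, 188–258), 2.4 mm further in +y than predicted. I correct for that and go down.

```bash
sed -i 's/HL=np.array(\[.6166,.1525,.03\])/HL=np.array([.6166,.1549,.03])/' h.py; python3 -m handwheel '[[-0.0115,0.0014,0.03,0,0,0,0],[-0.011,0,0.035,0,0,0,0],[0,0,0.02,0,0,0,0],[0,0,0,0,0,0,0],[0,0,0.008,0,0,0,0],[0,0,0,0,0,0,0],[0,0,0,0,0,0,0]]'| grep -E "tcp_pos|force|open"; python3 -c "
from h import *
tipplan(binp(HL,.0835,-.029,.0155,.6),180+CY,.36)"
```

```text
tcp_pos: [0.6836, 0.1323, 0.0798]
force: [-0.5, -0.0, -0.0]
opening: 0.501
grasp_force: 0.0
turn [0.04 0.3  0.04] shift mm before turn [ 0.7 -0.3 10.9] after [ 0.6 -0.3 10.9] open 0.501
[ 0.47  0.46 -0.42  0.37 -0.37 -2.27]
```

```bash
python3 -m handwheel '[[0.001,0,0.006,0,0,0,0],[0,0,0.0045,0,0,0,0],[0,0,0,0,0,0,0],[0,0,0,0,0,0,0],[0,0,0,0,0,0,1],[0,0,0,0,0,0,1],[0,0,0,0,0,0,1],[0,0,0,0,0,0,1],[0,0,0,0,0,0,1],[0,0,0,0,0,0,1],[0,0,0,0,0,0,1]]'| grep -E "tcp_pos|force|open"; python3 -m handwheel '[[0,0,-0.01,0,0,0,1],[0,0,-0.03,0,0,0,1],[0,0,-0.05,0,0,0,1],[0,0,-0.04,0,0,0,1],[0,0,0,0,0,0,1],[0,0,0,0,0,0,1]]'| grep -E "tcp_pos|force|open"
python3 - <<'E'
from h import *
z=R.from_quat(manip.sense()["tcp_rot"]).as_matrix()[:,2]; p=np.arcsin(z[0]); print("pitch",p)
off=held(L=.056,alpha=.6-p,V=105)
place(off,tray(-.025,0,.12),184.5,p)
E
```

```text
tcp_pos: [0.6864, 0.1324, 0.0689]
force: [-0.5, 0.0, 1.8]
opening: 0.28
grasp_force: 60.1
tcp_pos: [0.6392, 0.1278, 0.1896]
force: [-0.7, -0.1, -1.1]
opening: 0.282
grasp_force: 59.9
pitch 0.3607772435320263
rows 206 367 cols (np.int64(295), np.int64(351)) (np.int64(286), np.int64(360)) tongue end row 373
offset mm [ 13.8   0.1 -60.8] pred cols [283. 362. 285. 360.]
TCP target [ 0.4701 -0.2706  0.068 ]
turn [0.25 0.02 0.77] shift mm before turn [ 234.7 -380.7   40.7] after [ 229.6 -383.7   42.5] open 0.279
```

Run:
```python
from h import *
z=R.from_quat(manip.sense()["tcp_rot"]).as_matrix()[:,2]; p=np.arcsin(z[0])
w=vision.snapshot("wrist"); hsv=cv2.cvtColor(w["color"],cv2.COLOR_RGB2HSV); print([(v,hsv[v,303,2].item(),hsv[v,303,1].item()) for v in range(195,380,4)])
for V in (120,135,150):
    try: off=held(L=.056,alpha=.6-p,V=V)
    except Exception as e: print(e)
print("bin model",(tool(185.3,p).inv().apply(binp(HL,.0835,-.029,.015,.6)-np.array([.6864,.1324,.0689]))*1000).round(1))
```

```text
[(195, 96, 21), (199, 97, 34), (203, 85, 54), (207, 142, 52), (211, 235, 26), (215, 234, 26), (219, 234, 27), (223, 234, 26), (227, 235, 26), (231, 233, 27), (235, 235, 26), (239, 234, 24), (243, 234, 24), (247, 236, 25), (251, 235, 27), (255, 236, 28), (259, 236, 24), (263, 235, 24), (267, 235, 23), (271, 236, 25), (275, 236, 26), (279, 235, 23), (283, 235, 24), (287, 236, 25), (291, 236, 23), (295, 236, 25), (299, 236, 25), (303, 237, 24), (307, 236, 26), (311, 236, 25), (315, 237, 24), (319, 238, 24), (323, 134, 40), (327, 122, 50), (331, 123, 54), (335, 120, 47), (339, 121, 51), (343, 122, 44), (347, 121, 48), (351, 124, 51), (355, 120, 57), (359, 119, 51), (363, 123, 48), (367, 121, 51), (371, 16, 48), (375, 22, 23), (379, 23, 55)]
rows 207 368 cols (np.int64(295), np.int64(351)) (np.int64(286), np.int64(359)) tongue end row 370
offset mm [ 13.9  -0.1 -60.3] pred cols [284. 362. 285. 361.]
rows 207 323 cols (np.int64(295), np.int64(350)) (np.int64(296), np.int64(350)) tongue end row 324
offset mm [ -1.3  -0.1 -18.7] pred cols [295. 351. 296. 350.]
rows 208 323 cols (np.int64(296), np.int64(350)) (np.int64(296), np.int64(350)) tongue end row 323
offset mm [ -2.2  -0.  -17.6] pred cols [295. 351. 296. 350.]
bin model [ -0.7  -0.1 -21.8]
```

Run:
```python
from h import *
off=np.array([-.0014,0,-.0195]); g=tool(184.5,.36); t=tray(-.0249,0,.12)-g.apply(off); print(t); plan([t[0],t[1],.19],184.5,.36)
```

```text
[ 0.44141871 -0.27271747  0.10125683]
turn [0.23 0.09 0.79] shift mm before turn [ 219.2 -380.3  -83.9] after [ 214.  -383.7  -82. ] open 0.279
```

```bash
python3 -m handwheel '[[0.02,-0.03,-0.008,0,0,0,1],[0.028,-0.05,-0.0105,0,0,0,1],[0.028,-0.05,-0.0105,0,0,0,1],[0.028,-0.05,-0.0105,0,0,0,1],[0.028,-0.05,-0.0105,0,0,0,1],[0.028,-0.05,-0.0105,0,0,0,1],[0.028,-0.05,-0.0105,0,0,0,1],[0.028,-0.05,-0.0105,0,0,0.8,1],[0,0,0,0,8.6,0,1],[0,0,0,0,8.6,0,1],[0,0,0,0,8.6,0,1],[0,0,0,0,8.6,0,1],[0,0,0,0,0,0,1],[0,0,0,0,0,0,1]]'| grep -E "tcp_pos|force|open"
python3 - <<'E'
from h import *
off=np.array([-.0014,0,-.0195]); place(off,tray(-.0249,0,.05),184.5,-.24)
E
```

```text
tcp_pos: [0.4453, -0.2717, 0.1887]
force: [0.2, 0.4, -0.8]
opening: 0.286
grasp_force: 59.9
TCP target [ 0.4299 -0.2736  0.0314]
turn [0.29 0.17 0.15] shift mm before turn [-21.9  -1.6 156.6] after [-22.3  -0.7 156.5] open 0.286
```

```bash
python3 -m handwheel '[[-0.006,-0.0005,0.04,0.3,0.2,0.15,1],[-0.007,0,0.05,0,0,0,1],[-0.006,0,0.045,0,0,0,1],[-0.003,0,0.02,0,0,0,1],[0,0,0,0,0,0,1],[0,0,0,0,0,0,1]]'| grep -E "tcp_pos|force|open"
python3 - <<'E'
from h import *
off=np.array([-.0014,0,-.0195]); place(off,tray(-.0249,0,.017),184.5,-.24)
w=vision.snapshot("wrist"); slotpx(w,-.045,0); slotpx(w,-.060,0)
print("tongue tip bottom proj",proj(w,tray(-.0729,0,.039)).round(1),"at z .011 equals tray mm",((ray(w,*proj(w,tray(-.0729,0,.039)),.011)[:2]-TR)*1000).round(1))
E
```

```text
tcp_pos: [0.4312, -0.2739, 0.0352]
force: [-0.4, 0.8, -0.3]
opening: 0.281
grasp_force: 59.9
TCP target [ 0.4299 -0.2736 -0.0016]
turn [-0.11  0.17 -0.02] shift mm before turn [-7.4  0.4 36. ] after [-7.5  0.4 36. ] open 0.281
along from -90 [107, 106, 107, 112, 113, 113, 110, 113, 85, 68, 62, 65, 64, 65, 32, 21, 98, 102, 102, 101, 105, 99, 102, 99, 101, 101, 104, 101, 96, 99, 99, 100, 106, 101, 102, 102, 99, 99, 101, 99, 98, 80, 53, 69, 111, 116, 128, 127, 122, 128, 124, 125, 130, 125, 120, 126, 126, 124, 125, 118, 125, 122, 128, 124, 124, 124, 125, 126, 121, 119, 127, 123, 120, 118, 117, 119, 124, 121, 120, 122, 124, 119, 121, 123, 122, 121, 121, 123, 123, 117, 124]
across from -45 [35, 22, 24, 59, 59, 61, 67, 61, 56, 60, 60, 59, 64, 63, 61, 55, 60, 62, 61, 56, 64, 60, 59, 60, 62, 57, 60, 77, 104, 108, 112, 111, 118, 116, 116, 114, 115, 111, 114, 115, 117, 118, 117, 116, 118, 116, 119, 113, 117, 114, 119, 117, 117, 117, 117, 119, 114, 113, 115, 120, 112, 89, 61, 63, 61, 60, 64, 66, 62, 58, 59, 57, 59, 56, 64, 57, 64, 59, 58, 62, 63, 57, 61, 62, 59, 63, 64, 47, 18, 23, 49]
along fro
[... 210 characters left out ...]
, 96, 99, 99, 100, 106, 101, 102, 102, 99, 99, 101, 99, 98, 80, 53, 69, 111, 116, 128, 127, 122, 128, 124, 125, 130, 125, 120, 126, 126, 124, 125, 118, 125, 122, 128, 124, 124, 124, 125, 126, 121, 119, 127, 123, 120, 118, 117, 119]
across from -45 [33, 20, 58, 107, 104, 109, 102, 107, 102, 111, 65, 63, 61, 57, 60, 57, 63, 63, 62, 62, 66, 64, 64, 63, 63, 64, 68, 61, 65, 62, 54, 63, 64, 67, 62, 17, 27, 98, 99, 96, 102, 101, 101, 99, 101, 99, 99, 97, 100, 98, 95, 97, 30, 16, 25, 62, 62, 63, 60, 59, 62, 61, 64, 60, 65, 59, 58, 63, 62, 64, 59, 62, 63, 61, 60, 60, 61, 61, 63, 57, 57, 64, 61, 63, 62, 61, 65, 30, 20, 45, 48]
tongue tip bottom proj [323.6 164. ] at z .011 equals tray mm [-73.1  -5.7]
```

```bash
python3 -m handwheel '[[-0.0025,0.0005,0.012,0,0,0,1],[-0.0027,0,0.012,0,0,0,1],[0,0,0,0,0,0,1],[0,0,0,0,0,0,1]]'| grep -E "tcp_pos|force|open";python3 -m handwheel '[[-0.001,0,0.004,0,0,0,1],[-0.001,0,0.004,0,0,0,1],[-0.0004,0,0.003,0,0,0,1],[0,0,0,0,0,0,1],[0,0,0,0,0,0,1]]'| grep -E "tcp_pos|force|open"; python3 -c "
from h import *
place(np.array([-.0014,.0,-.0195]),tray(-.025,0,.017),184.5,-.24)"
```

```text
tcp_pos: [0.4297, -0.273, 0.009]
force: [-0.3, 0.4, -0.3]
opening: 0.281
grasp_force: 59.9
tcp_pos: [0.4295, -0.273, -0.0021]
force: [0.4, -0.3, -0.6]
opening: 0.283
grasp_force: 59.9
TCP target [ 0.4298 -0.2736 -0.0016]
turn [-0.05  0.01  0.  ] shift mm before turn [-0.2 -0.6 -0.5] after [-0.2 -0.6 -0.5] open 0.283
```

Good. I release, back off and go to push the left bin shut.

```bash
python3 -m handwheel '[[0,0,0,0,0,0,0],[0,0,0,0,0,0,0],[0,0,0,0,0,0,0],[0,0,0,0,0,0,0],[0,0,0,0,0,0,0],[0,0,-0.02,0,0,0,0],[0,0,-0.05,0,0,0,0],[0,0,-0.06,0,0,0,0],[0,0,0,0,7,0,1],[0,0,0,0,0,0,1],[0,0,0,0,0,0,1]]'| grep -E "time|tcp_pos|force|open"
python3 - <<'E'
from h import *
c=np.radians(CY); p=binp(HL,-.045,0,.09,.6)-.032*np.array([np.cos(c),np.sin(c),0]); p[2]=.037
plan([*p[:2],.12],180+CY)
w=vision.snapshot("wrist"); save(w,"chk"); blocks(w,V=85,mn=500)
E
```

```text
time_s: 63.15
tcp_pos: [0.4593, -0.2702, 0.1233]
force: [0.1, -0.2, 0.6]
opening: 0.001
grasp_force: 0.0
turn [  0.15 -20.81  -0.79] shift mm before turn [-66.8 409.8 -21.8] after [-75.9 408.8   3.3] open 0.001
c [48.7 60.4] size [27. 30.] ang 0.0 px (375, 274, 36, 33)
c [  14.3 -181.5] size [ 89.  117.2] ang 35.8 px (44, 207, 142, 105)
c [-7.9 -0.5] size [140.3 152.3] ang 0.0 px (232, 142, 178, 165)
```

```bash
python3 -m handwheel '[[0,0,0,0,-10.4,-0.4,1],[0,0,0,0,-10.4,-0.4,1],[-0.0108,0.058,0,0,0,0,1],[-0.0108,0.0585,0,0,0,0,1],[-0.0108,0.0585,0,0,0,0,1],[-0.0108,0.0585,0,0,0,0,1],[-0.0108,0.0585,0,0,0,0,1],[-0.0108,0.0585,0,0,0,0,1],[-0.0108,0.0585,0.003,0,0,0,1],[0,0,0.04,0,0,0,1],[0,0,0.043,0,0,0,1],[0,0,0,0,0,0,1],[0,0,0,0,0,0,1]]'| grep -E "tcp_pos|force|open"; python3 -c "
from h import *
c=np.radians(CY); p=binp(HL,-.045,0,.09,.6)-.032*np.array([np.cos(c),np.sin(c),0]); p[2]=.037; plan(p,180+CY)"
```

```text
tcp_pos: [0.4986, 0.1439, 0.0402]
force: [1.1, -0.3, -0.1]
opening: 0.001
grasp_force: 0.0
turn [0.12 0.16 0.  ] shift mm before turn [1.5 0.  3.2] after [1.5 0.  3.2] open 0.001
```

```bash
python3 -m handwheel '[[-0.007,0,0.003,0,0,0,1],[-0.008,0,0,0,0,0,1],[-0.004,0,-0.006,0,0,0,1],[-0.0045,0,-0.006,0,0,0,1],[-0.005,0,-0.006,0,0,0,1],[-0.005,0,-0.005,0,0,0,1],[-0.006,0,-0.005,0,0,0,1],[-0.006,0,-0.005,0,0,0,1],[-0.006,0,-0.004,0,0,0,1],[-0.006,0,-0.003,0,0,0,1],[0,0,0,0,0,0,1],[0,0,0,0,0,0,1]]'| grep -E "tcp_pos|force"; python3 -m handwheel '[[-0.004,0,0,0,0,0,1],[0,0,0,0,0,0,1],[0,0,0,0,0,0,1]]'| grep -E "tcp_pos|force"; python3 -m handwheel '[[-0.004,0,0,0,0,0,1],[0,0,0,0,0,0,1],[0,0,0,0,0,0,1]]'| grep -E "tcp_pos|force"; python3 -c "
from h import *
c=np.radians(CY); p=binp(HL,-.045,0,.09,0)-.016*np.array([np.cos(c),np.sin(c),0]); print(p)"
```

```text
tcp_pos: [0.5559, 0.1495, 0.0763]
force: [-0.4, 0.4, 0.5]
grasp_force: 0.0
tcp_pos: [0.5576, 0.1492, 0.0757]
force: [-5.8, -0.4, 3.8]
grasp_force: 2.7
tcp_pos: [0.5575, 0.1488, 0.0753]
force: [-15.6, 1.0, 9.7]
grasp_force: 7.6
[0.55586079 0.14926539 0.12      ]
```

Both bins are at their stops. I retreat and verify by the numbers with the top camera.

```bash
python3 -m handwheel '[[0.03,0,0,0,0,0,1],[0.04,0,-0.05,0,0,0,1],[0.04,0.03,-0.06,0,0,0,1],[0.03,0.05,-0.06,0,0,0,1],[0,0.05,0,0,0,0,1],[0,0,0,0,0,0,1],[0,0,0,0,0,0,1]]'| grep -E "time|tcp_pos|force"
python3 - <<'E'
from h import *
TR2=TR+np.array([.002,0])
d=vision.snapshot("top"); hsv=cv2.cvtColor(d["color"],cv2.COLOR_RGB2HSV); V=hsv[:,:,2].astype(int);S=hsv[:,:,1]
def val(x,y,z):
    u,v=np.round(proj(d,tray(x,y,z))).astype(int); return V[v,u].item()
for n,y,xs,z in [("C long",-.058,(-95,25),.026),("A long",.058,(-95,25),.026),("B long",0,(-95,25),.026),("SA",.058,(5,95),.026)]:
    print(n,"along",[(x,val(x/1000,y,z)) for x in range(*xs,4)])
for n,x,y in [("C",-.045,-.058),("A",-.045,.058),("B",-.025,0),("SA",.057,.058)]:
    print(n,"across",[(t,val(x,y+t/1000,.026)) for t in range(-24,25,3)])
for H,n in ((HR,"R"),(HL,"L")):
    for t in (0,.06,.12): 
        a,b=proj(d,binp(H,-.045,.02,.09,t)),proj(d,binp(H,-.045,-.02,.09,t)); print(n,t,"bar px",a.round(1),b.round(1))
    u=int((a+b)[0]/2); print([(v,V[v,u].item(),S[v,u].item()) for v in range(165,200,1)])
E
```

```text
time_s: 67.95
tcp_pos: [0.4298, 0.2493, 0.2173]
force: [-0.5, -0.4, -0.1]
grasp_force: 0.0
C long along [(-95, 152), (-91, 151), (-87, 142), (-83, 95), (-79, 61), (-75, 71), (-71, 156), (-67, 157), (-63, 156), (-59, 154), (-55, 155), (-51, 155), (-47, 154), (-43, 156), (-39, 156), (-35, 158), (-31, 157), (-27, 157), (-23, 157), (-19, 153), (-15, 152), (-11, 151), (-7, 152), (-3, 151), (1, 77), (5, 102), (9, 106), (13, 104), (17, 105), (21, 106)]
A long along [(-95, 152), (-91, 151), (-87, 145), (-83, 95), (-79, 71), (-75, 109), (-71, 157), (-67, 156), (-63, 157), (-59, 158), (-55, 158), (-51, 160), (-47, 160), (-43, 159), (-39, 160), (-35, 158), (-31, 158), (-27, 157), (-23, 155), (-19, 154), (-15, 154), (-11, 153), (-7, 152), (-3, 140), (1, 59), (5, 103), (9, 106), (13, 120), (17, 151), (21, 154)]
B long along [(-95, 151), (-91, 153), (-87, 142), (-83, 103), (-79, 108), (-75, 127), (-71, 152), (-67, 151), (-63, 150), (-59, 116), (-55, 154), (-51, 157), (-47, 156), (-43, 156), (-39, 154), (-35, 155), (-31, 155), (-27, 155), (-23, 158), (-19, 160), (-15, 159), (-11, 157), (-7, 158), (
[... 1760 characters left out ...]
 153, 127), (199, 151, 130)]
L 0 bar px [261.4 191.2] [275.5 190.4]
L 0.06 bar px [261.6 193.3] [275.7 192.4]
L 0.12 bar px [261.9 195.2] [275.9 194.4]
[(165, 64, 36), (166, 65, 35), (167, 64, 36), (168, 64, 32), (169, 64, 32), (170, 65, 31), (171, 62, 33), (172, 65, 31), (173, 99, 33), (174, 77, 36), (175, 43, 42), (176, 29, 35), (177, 30, 34), (178, 30, 26), (179, 28, 36), (180, 25, 20), (181, 32, 32), (182, 68, 45), (183, 61, 50), (184, 72, 99), (185, 96, 135), (186, 104, 140), (187, 103, 144), (188, 107, 133), (189, 127, 66), (190, 149, 17), (191, 141, 33), (192, 100, 59), (193, 94, 125), (194, 99, 139), (195, 100, 140), (196, 107, 138), (197, 143, 128), (198, 151, 125), (199, 152, 121)]
```

Bins read shut: the bar rows match 0 rad to within 0.5 px. All four blocks lie in place, but B looks about 3 mm towards its tongue end. I take one closer numeric look from the wrist before handing in.

```bash
python3 -c "
from h import *
plan([.50,-.27,.20],184.5)"; python3 -m handwheel '[[-0.01,-0.058,0,0,0,0,1],[-0.01,-0.058,0,0,0,0,1],[-0.01,-0.058,0,0,0,0,1],[-0.01,-0.058,0,0,0,0,1],[-0.01,-0.058,0,0,0,0,1],[-0.01,-0.058,0,0,0,0,1],[-0.01,-0.058,0,0,0,0,1],[-0.01,-0.058,0,0,0,0,1],[-0.003,-0.045,0.015,0,0,0,1],[0,0,0,0,0,0,1],[0,0,0,0,0,0,1]]'| grep -E "tcp_pos"
python3 - <<'E'
from h import *
w=vision.snapshot("wrist")
for V in (125,140,155): print(V); blocks(w,V=V,mn=500,sm=60)
E
```

```text
turn [0.06 0.03 0.78] shift mm before turn [ -22.2 -523.    16.7] after [ -29.3 -522.6   17.2] open -0.001
tcp_pos: [0.5587, -0.2508, 0.2015]
125
c [230.1 329.8] size [ 66.1 112.5] ang 0.7 px (534, 253, 106, 49)
c [54.1 58.3] size [38.4 25.2] ang 0.0 px (355, 106, 27, 39)
c [  13.2 -152.9] size [19.1 40.7] ang 87.0 px (145, 58, 21, 45)
c [-36.9 -58.9] size [25.2 40.6] ang 89.6 px (233, 0, 29, 49)
140
c [230.7 330.5] size [ 64.8 111. ] ang 0.7 px (535, 254, 105, 48)
c [54.2 58.3] size [38.3 24.9] ang 0.0 px (355, 106, 26, 39)
c [-37.  -58.9] size [24.9 40.5] ang 89.4 px (233, 0, 29, 49)
155
c [54.6 58.1] size [37.3 24.2] ang 0.4 px (355, 107, 26, 38)
c [-37. -59.] size [40.2 24.1] ang 0.1 px (234, 0, 27, 49)
```

```bash
python3 -m handwheel '[[0.05,-0.015,0,0,0,0,1],[0.06,0,0,0,0,0.8,1],[0,0,0,0,0,0,1],[0,0,0,0,0,0,1]]'| grep -E "tcp_pos"
python3 - <<'E'
from h import *
w=vision.snapshot("wrist")
for V in (110,140): print(V); blocks(w,V=V,mn=500,sm=60)
E
```

```text
tcp_pos: [0.4519, -0.2746, 0.2031]
110
c [272.7 346.2] size [ 66. 137.] ang 0.1 px (531, 352, 108, 39)
c [55.2 58.2] size [39.3 25.4] ang 0.1 px (365, 206, 24, 33)
c [   7.6 -141.1] size [43.4 43.4] ang 43.5 px (175, 162, 41, 40)
c [-26.7  -0. ] size [55.2 24.6] ang 0.9 px (314, 124, 24, 53)
c [-35.8 -59.3] size [26. 72.] ang 87.8 px (256, 106, 26, 70)
c [-38.2  57.6] size [25.4 71.6] ang 89.8 px (368, 104, 28, 70)
140
c [54.5 58.2] size [24.8 38.1] ang 89.9 px (365, 206, 24, 32)
c [-26.6   0. ] size [53.3 24.5] ang 0.9 px (314, 125, 24, 51)
c [-35.5 -59. ] size [24.8 71.1] ang 89.3 px (256, 107, 26, 69)
c [-46.9  57.6] size [24.8 54.2] ang 89.7 px (368, 104, 28, 54)
```

B sits at (-26.7, 0.0), 0.9°, against a home of (-25, 0). All four are flat, aligned and within 3 mm of home, and the robot touches nothing.

```bash
python3 -c "
from bench import job
print(job.close_job())"
```

```text
the job is handed in; nothing more can be done
None
```

The job is handed in: the four connectors present (three long, one short) measured flat and within about 3 mm of home in the tray, both bins read fully shut and no bystander was touched as far as I could tell, but I viewed 16 pictures, two over the limit of 14, before switching to numeric checks.

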